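# Put the bench dust extractor back in service

## Robot

A 6-joint arm with a two-finger parallel gripper is mounted at the origin on the work surface. World frame = base frame: x ahead of the robot, y to its left, z up, the work surface at z = 0. Lengths are in mm, angles in rad, forces in N, time in s.
With the tool pointing down it reaches from about 300 to 750 mm from the base axis. Payload 8.5 kg.
Tool frame: the origin (TCP) lies on the centre line of the jaws, within the pads' length; the fingertips stand 25 mm ahead of it and the grasp point (between the pads) lies 6 mm ahead of it; x points along the fingers, y is the direction in which the jaws open and shut, and the axes are right-handed (so a half turn about x gives the same grasp; the last joint's range is limited). The gripper opens to 88 mm and grips with 3 to 60 N. Pads are 18 mm wide; open, the fingers measure 123 mm over their backs; the gripper's body (75 mm by 187 mm) begins 45 mm behind the grasp point.
Start: joints at [-1.526, 0.381, 1.297, -0, 1.464, -0.215], TCP at [141.283, -531.526, 263.748] pointing down, gripper open.
Joint ranges: [-3.11, 3.11], [-0.89, 2.33], [0.22, 2.48], [-1.42, 4.56], [0.17, 2.85], [-2.88, 2.88]. Speed limits (rad/s): [2.39, 2.39, 3.14, 3.14, 3.14, 3.14].

## Interface

Orientations are given as a unit quaternion [x, y, z, w].
In Python, from station import arm, viewer gives the robot as it stands.
- The arm moves only by the shell command python3 -m inch 'ROWS' [FORCE]. ROWS is JSON, a list that holds one entry, the list of rows, each a list of 7 numbers: the turn, a rotation vector about the tool's x, y, z in degrees, then the shift along the tool's x, y, z in mm, then the closure, from -1 (fully open) to 1 (shut), so that 0 is half open. A call has 1 to 20 rows; each row is the pose to reach, as a shift and turn from the pose measured when the call began, along the tool's axes at that moment; what a row does not reach only later rows make up. A row lasts 1/8 s, in which the tool goes at most 62.5 mm and 10.7 degrees, less where a joint would pass 70% of its speed; a pose out of reach is approached as far as the arm can. A call with a gripper value outside its range is refused whole. The fingers move at their own pace and stop on an object; FORCE is the grip in N (left out, the last holds). Time passes only in rows, so rows that repeat a pose let the fingers close. It gives the time, the measured TCP pose, the force and the opening at its end, in the units of the state.
- arm.get_state(): the state, without advancing time (a new reading comes with each control period).
- viewer.grab_frame(name): name is "scene" or "top" or "wrist"; returns a dict with "frame" (400x640x3 uint8, blue, green, red), "range_z" (400x640 float32, mm along the optical axis (not along the pixel's ray), 0 where there is no reading), "mtx" (3x3 intrinsics, pixels), "cam_to_world" (4x4, takes a point from camera to world coordinates). Camera axes: x right, y down, z forward; pixel columns grow to the right and rows downward; lengths in mm; the calibration is good to about 2 mm. The wrist camera is an equidistant fisheye: a pixel r from the principal point sees the ray r / f radians off the axis. A picture is of the moment at which its call begins.
- arm.close_job(): hands the job in, once; it reports no verdict.
The state is a dict: "time": time; "joint_pos": joint angles; "qvel": joint speeds; "tau": joint torques, N m; "tcp_pos": TCP position; "tcp_rot": TCP orientation; "wrist_force": force on the tool from outside, world axes, zero at the start; "wrist_torque": the same for the moment, N m; "finger_gap": opening from 0.0 (shut) to 1.0 (fully open).
Only numpy, scipy, OpenCV 4.12 (cv2) and the standard library are available. Lean on these libraries where they do the work, as an engineer would, in place of code of your own. Each camera call takes 0.05 s, during which the arm holds its last target. There are 200 camera calls.

## Task

Put the bench-top dust extractor back in service: lay every loose filter cartridge flat in the open filter drawer, one to a bay, and push the drawer fully home. Set the bent suction tube in its wooden rest so that both of its arms lie in the two notches, its bend on the prop between. Only once the drawer is shut, pull the stiff slide gate on top open until its upright tab stands in line with the pair of black clips on the rails, and leave the mallet, the yellow bin and the sanding block where they are.

Things in the scene. Friction and masses are not known exactly. Their poses are not given: they have to be found in the camera images.
- extractor: The dust extractor: a fixed grey steel box 220 mm deep (x), 290 mm wide (y), 110 mm high; origin at the centre of its underside, x axis roughly away from the robot. The filter drawer comes out of its front face (x = -110 mm) towards the robot; the slide gate is on its top
- drawer_floor (a point): Centre of the filter drawer's inner floor, 18 mm above the table, axes as the extractor's; the drawer goes home in +x. Inside it is 129 mm long (x) and 264 mm wide (y); side and back walls are 37 mm high, three ribs along x at y = -66, 0, 66 mm are 7 mm high, 4 mm thick. The front panel, 12 mm thick, has its inner face at x = -64.5 mm and rises to 90 mm above the table
- drawer_handle (a point): Middle of the drawer's bar handle: a round bar 110 mm long along y, 35 mm in front of the panel (111.5 mm in -x from drawer_floor), 65 mm above the table
- drawer (a joint): How far the filter drawer is open (m): 0 is fully home at its stop, 0.155 fully out. It stays where it is left; pushing it takes about 3 to 6 N. The ribs leave four bays side by side, each 62 mm wide, centred at y = -99, -33, 33 and 99 mm of drawer_floor, for one cartridge each, lengthwise along x
- gate_tab (a point): Centre of the slide gate's upright steel tab, 12 mm thick (x), 44 mm wide (y), 42 mm high, on the near end of a level steel blade between two aluminium rails on the extractor. Axes as the extractor's: the gate opens in -x, towards the robot. Rail tops are 18 mm below this point, 44 mm to each side; a collar 41 mm high over the blade begins 43 mm beyond the shut tab
- gate (a joint): How far the slide gate is open (m): 0 shut, 0.075 fully open. It is stiff: about 9 to 11 N to move, either way, and it stays where it is left
- mark: The pair of small black clips, 8 mm long (x), 12 mm high, one on each gate rail. The point lies midway between them at rail-top height, axes as gate_tab's. The gate is set when the middle of its tab stands level with the middle of the clips (gate_tab at x = 0 here); the clips' place differs each time, 40 to 65 mm from the shut tab
- filter1_center (a point): Pleated filter cartridge, a square bar 100 mm long (its x axis) and 40 by 40 mm across, about 120 g, lying on the bench; the point is its centre. Any of its four long faces may be underneath. Between two and four cartridges are present
- filter2_center (a point): Pleated filter cartridge, a square bar 100 mm long (its x axis) and 40 by 40 mm across, about 120 g, lying on the bench; the point is its centre. Any of its four long faces may be underneath. Between two and four cartridges are present
- filter3_center (a point): Pleated filter cartridge, a square bar 100 mm long (its x axis) and 40 by 40 mm across, about 120 g, lying on the bench; the point is its centre. Any of its four long faces may be underneath. Between two and four cartridges are present
- filter4_center (a point): Pleated filter cartridge, a square bar 100 mm long (its x axis) and 40 by 40 mm across, about 120 g, lying on the bench; the point is its centre. Any of its four long faces may be underneath. Between two and four cartridges are present
- tube_center (a point): Centroid of the bent suction tube (in free air): round aluminium tube of 22 mm diameter, 120 g, bent in one plane (this frame's xy plane) with 120 degrees between two equal straight arms. The bend is at (-21, 0, 0) mm; the arms run from it along (0.5, 0.866, 0) and (0.5, -0.866, 0), each 95 mm long. It lies flat on the bench at the start, this point 11 mm above it
- tube_end_a (a point): On the axis of the tube's +y arm, 75 mm from the bend: the place that rests in a notch
- tube_end_b (a point): On the axis of the tube's -y arm, 75 mm from the bend
- tube: The same tube; origin 11 mm below tube_center
- rest_center (a point): Wooden rest, fixed: a board 80 by 190 mm, 10 mm thick, its centre 6 mm in +x from here, with two upright V notches and between them an 18 mm square prop for the bend, its top 45 mm above the table. This is where tube_center is, with the same yaw, when the tube is seated (56 mm above the table)
- notch_a (a point): Tube axis in the rest's +y notch when seated: a V of 60 degrees, 24 mm long in the direction (0.5, 0.866, 0) of rest_center, open upward, its tips about 7 mm higher than this point and 17 mm to either side. Either arm may lie in either notch
- notch_b (a point): Tube axis in the rest's -y notch when seated, its V running along (0.5, -0.866, 0)
- mallet: Bystander: wooden mallet, head 120 mm long, 72 mm diameter, far right
- parts_bin: Bystander: open yellow plastic bin, 180 by 120 by 80 mm, far left
- sanding_block: Bystander: cork sanding block with a wooden grip, 110 by 60 by 45 mm, near the robot
Not all that is in view belongs to the job. Leave any purple look-alike of the part that bears filter2_center alone.

How it is judged (in metres and radians):
On the way, in this order (a step that is already met when the one before it is completed fails the run):
1. every cartridge lies flat in a bay of the drawer and the drawer is fully home (z of filter1_center in the frame of drawer_floor between 0.015 and 0.0225 m and x of filter1_center in the frame of drawer_floor between -0.06 and 0.06 m and y of filter1_center in the frame of drawer_floor between -0.135 and 0.135 m and z of filter2_center in the frame of drawer_floor between 0.015 and 0.0225 m and x of filter2_center in the frame of drawer_floor between -0.06 and 0.06 m and y of filter2_center in the frame of drawer_floor between -0.135 and 0.135 m and z of filter3_center in the frame of drawer_floor between 0.015 and 0.0225 m and x of filter3_center in the frame of drawer_floor between -0.06 and 0.06 m and y of filter3_center in the frame of drawer_floor between -0.135 and 0.135 m and z of filter4_center in the frame of drawer_floor between 0.015 and 0.0225 m and x of filter4_center in the frame of drawer_floor between -0.06 and 0.06 m and y of filter4_center in the frame of drawer_floor between -0.135 and 0.135 m and value of joint drawer below 0.005 m), for 0.2 s.
2. the gate is pulled open until its tab is in line with the clips (x of gate_tab in the frame of mark between -0.006 and 0.006 m), for 0.2 s.
At the end, for the whole second after the job is handed in: Cartridges lie flat on the drawer floor (height within 2.5 mm), the drawer is home within 5 mm, the tube's arms lie in the notches (12 mm in plan, 6 mm in height; its middle 8 mm in height), the gate tab is in line with the clips within 6 mm, all still (all of step 1 and all of step 2 and z of tube_center in the frame of rest_center between -0.008 and 0.008 m and (((horizontal distance between tube_end_a and notch_a below 0.012 m and z of tube_end_a in the frame of notch_a between -0.006 and 0.006 m) and (horizontal distance between tube_end_b and notch_b below 0.012 m and z of tube_end_b in the frame of notch_b between -0.006 and 0.006 m)) or ((horizontal distance between tube_end_a and notch_b below 0.012 m and z of tube_end_a in the frame of notch_b between -0.006 and 0.006 m) and (horizontal distance between tube_end_b and notch_a below 0.012 m and z of tube_end_b in the frame of notch_a between -0.006 and 0.006 m))) and linear speed of tube below 0.02 m/s and velocity of joint gate between -0.01 and 0.01 m/s); the robot touches nothing.
It fails at once if the gate is pulled open (beyond 25 mm) while the drawer is still open (beyond 20 mm) (value of joint gate above 0.025 m and value of joint drawer above 0.02 m).
It fails at once if the mallet, bin or sanding block is moved more than 30 mm (distance of any of mallet, parts_bin, sanding_block from where it was at the start of the episode above 0.03 m).
Of filter1, filter2, filter3, filter4 only 2 to 4 are there at a start; the rules pass over those that are not, and their reading is None.
At some moment in a run one of tube may be knocked a few centimetres aside while the robot is not near it.
Once in a run the grip may slacken for a moment while it holds something.
It also fails if it takes over 210 s, if anything falls off the work surface, if the arm or the gripper's body presses on something with over 40 N, if the wrist force passes 120 N, or if a joint passes its speed limit or range.

## Working session

There is one attempt and no reset: what is moved stays moved. The work goes in short steps, Python scripts to look and compute and a shell command to move; the robot and the scene stay as the last step left them, time stands still between calls to the robot, and variables do not carry over. Pictures are saved under pics/ and viewed, about 12 in all and at most 16, crops included, and the job is handed in when it is done.

```bash
ls; mkdir -p pics
cat > h.py <<'E'
import numpy as np, cv2
from station import arm, viewer
def grab(n):
    f=viewer.grab_frame(n); np.savez(f'{n}.npz',**f); return f
def load(n): return dict(np.load(f'{n}.npz'))
def cloud(f):  # world point per pixel (pinhole cameras), nan if no reading
    z=f['range_z'].astype(float); K=f['mtx']; h,w=z.shape
    u,v=np.meshgrid(np.arange(w),np.arange(h))
    p=np.stack([(u-K[0,2])/K[0,0]*z,(v-K[1,2])/K[1,1]*z,z,np.ones_like(z)],-1)@f['cam_to_world'].T
    p=p[...,:3]; p[z<=0]=np.nan; return p
def ray(f,u,v,fish=False):
    K=f['mtx']; x=(u-K[0,2])/K[0,0]; y=(v-K[1,2])/K[1,1]
    if fish:
        r=np.hypot(x,y); s=np.sin(r)/max(r,1e-9); d=np.array([x*s,y*s,np.cos(r)])
    else: d=np.array([x,y,1.])
    T=f['cam_to_world']; return T[:3,3],T[:3,:3]@d
def onz(f,u,v,z,fish=False):
    o,d=ray(f,u,v,fish); return o+d*(z-o[2])/d[2]
E
python3 - <<'E'
from h import *
print(arm.get_state())
for n in('scene','top'):
    f=grab(n); cv2.imwrite(f'pics/{n}0.png',f['frame']); print(n,f['mtx'],f['cam_to_world'].round(3))
E
```

```text
pics
{'time': 0.0, 'joint_pos': array([-1.52628980e+00,  3.81158684e-01,  1.29825795e+00, -2.63613303e-05,
        1.46359810e+00, -2.15315521e-01]), 'qvel': array([ 0.00045381, -0.00042419,  0.00121869,  0.00176261, -0.00085916,
       -0.00216112]), 'tau': array([ 1.43567581e-04, -4.37933671e+01, -2.24554986e+01,  7.13838427e-02,
        3.52663966e-02, -9.53264748e-05]), 'tcp_pos': array([ 141.27190318, -531.28646961,  263.15873279]), 'tcp_rot': array([ 0.70118164,  0.09210551, -0.70111433,  0.09110203]), 'wrist_force': array([-0.6788885 , -0.25333747,  0.03036182]), 'wrist_torque': array([ 0.0285566 ,  0.01169045, -0.00728901]), 'finger_gap': 0.9992308859566572}
scene [[367.08550186   0.         324.37884729]
 [  0.         367.08550186 193.90761031]
 [  0.           0.           1.        ]] [[ 5.510000e-01  4.850000e-01 -6.790000e-01  1.284304e+03]
 [ 8.340000e-01 -3.420000e-01  4.320000e-01 -4.198210e+02]
 [-2.200000e-02 -8.050000e-01 -5.930000e-01  7.374590e+02]
 [ 0.000000e+00  0.000000e+00  0.000000e+00  1.000000e+00]]
top [[448.0917814    0.         316.85694337]
 [  0.         448.0917814  199.66009725]
 [  0.           0.           1.        ]] [[ 2.600000e-02 -9.830000e-01  1.790000e-01  3.670330e+02]
 [-1.000000e+00 -2.400000e-02  1.700000e-02  1.354400e+01]
 [-1.200000e-02 -1.800000e-01 -9.840000e-01  1.327483e+03]
 [ 0.000000e+00  0.000000e+00  0.000000e+00  1.000000e+00]]
```

View pics/scene0.png

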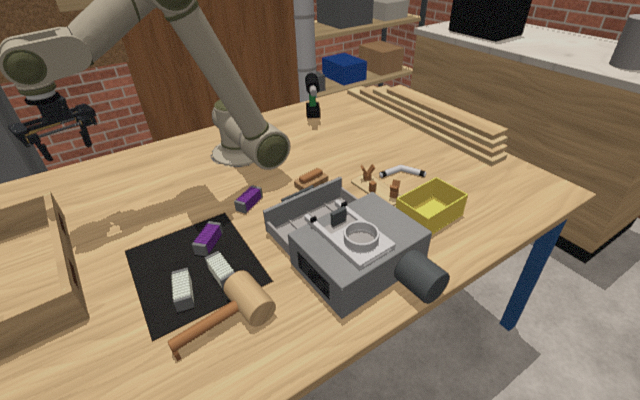

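View pics/top0.png

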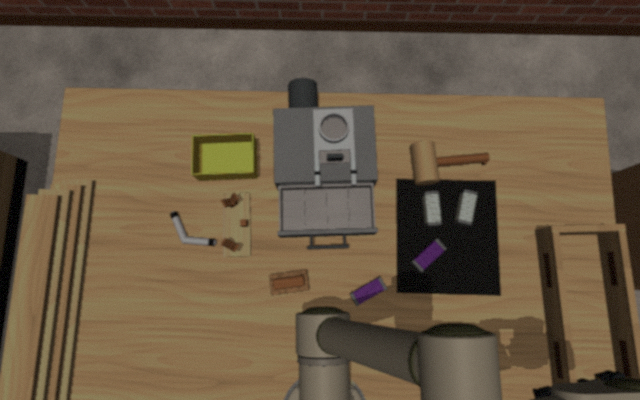

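Top view: the extractor is at about (325,145), with its open drawer at (327,208). Two white cartridges lie on the mat at (433,208) and (467,207), and two purple look-alikes at (430,255) and (368,290), which stay put. The tube is at (190,235), its rest at (237,223), the sanding block at (290,281), the mallet at (425,163) and the bin at (225,157). Next I measure from both views and make an enlarged crop of the cartridge candidates.

```bash
cat > m1.py <<'E'
from h import *
T=load('top');S=load('scene');pt=cloud(T);ps=cloud(S)
def rect(mask,name,f,p):
    n,l,st,c=cv2.connectedComponentsWithStats(mask.astype(np.uint8))
    for i in range(1,n):
        if st[i,4]<40: continue
        q=p[l==i]; q=q[~np.isnan(q[:,0])]
        (cx,cy),(a,b),_=r=cv2.minAreaRect(q[:,:2].astype(np.float32)); bx=cv2.boxPoints(r)
        e=max([(bx[1]-bx[0]),(bx[2]-bx[1])],key=np.linalg.norm); yaw=np.degrees(np.arctan2(e[1],e[0]))
        print(name,'px',c[i].round(),'n',st[i,4],'xy',round(cx),round(cy),'size',round(a),round(b),'yaw',round(yaw,1),'z med/max',np.median(q[:,2]).round(),np.percentile(q[:,2],97).round())
for n,f,p in(('top',T,pt),('scene',S,ps)):
    hsv=cv2.cvtColor(f['frame'],cv2.COLOR_BGR2HSV).astype(int)
    x,y,z=p[...,0],p[...,1],p[...,2]
    onmat=(y<-120)&(y>-480)&(x>200)&(x<620)
    rect(onmat&(z>30)&(z<50)&(hsv[...,1]<60)&(hsv[...,2]>90),n+' white',f,p)
    rect((hsv[...,0]>125)&(hsv[...,0]<155)&(hsv[...,1]>90)&(z<60)&(z>30),n+' purple',f,p)
    rect((x>250)&(x<620)&(y>170)&(y<480)&(z>9)&(z<40)&(hsv[...,1]<70),n+' tube',f,p)
    rect((x>250)&(x<620)&(y>120)&(y<480)&(z>7)&(z<14)&(hsv[...,1]>70),n+' board',f,p)
    rect((x>250)&(x<620)&(y>150)&(y<300)&(z>35)&(z<75)&(hsv[...,1]>70)&(hsv[...,0]<22),n+' rest',f,p)
    rect((z>104)&(z<116)&(x>400)&(y<250)&(y>-150),n+' box',f,p)
    rect((z>84)&(z<94)&(x>250)&(x<500)&(y<250)&(y>-150),n+' panel',f,p)
    rect((z>58)&(z<72)&(x>250)&(x<420)&(y<150)&(y>-150),n+' handle',f,p)
    rect((z>118)&(z<134)&(x>400)&(y<250)&(y>-150),n+' rails',f,p)
    rect((z>136)&(z<180)&(x>300)&(x<900)&(y<250)&(y>-150),n+' tab/collar',f,p)
c=T['frame'][150:310,340:500]; cv2.imwrite('pics/crop1.png',cv2.resize(c,None,fx=3.5,fy=3.5,interpolation=cv2.INTER_CUBIC))
E
python3 m1.py
```

```text
top white px [432. 209.] n 341 xy 582 -301 size 79 39 yaw 5.4 z med/max 38.0 43.0
top white px [467. 209.] n 310 xy 585 -400 size 38 73 yaw -13.6 z med/max 38.0 44.0
top purple px [429. 255.] n 382 xy 450 -287 size 40 80 yaw -45.9 z med/max 38.0 43.0
top purple px [368. 291.] n 363 xy 345 -115 size 36 80 yaw -58.9 z med/max 38.0 43.0
top tube px [189. 234.] n 416 xy 493 410 size 159 58 yaw 57.7 z med/max 20.0 25.0
top board px [237. 226.] n 1039 xy 526 273 size 185 79 yaw 3.8 z med/max 10.0 14.0
top rest px [231. 200.] n 105 xy 594 287 size 26 43 yaw -58.1 z med/max 52.0 63.0
top rest px [243. 222.] n 43 xy 530 248 size 18 16 yaw 4.8 z med/max 45.0 49.0
top rest px [229. 244.] n 128 xy 463 281 size 47 24 yaw 63.7 z med/max 54.0 66.0
top box px [318. 143.] n 4662 xy 752 19 size 222 290 yaw -86.7 z med/max 110.0 114.0
top box px [334. 172.] n 566 xy 671 -13 size 56 87 yaw -88.4 z med/max 110.0 114.0
top panel px [298. 233.] n 100 xy 497 64 size 6 158 yaw -89.1 z med/max 90.0 94.0
top rails px [333. 139.] n 1299 xy 759 -8 size 184 112 yaw 3.3 z med/max 125.0 130.0
top rails px [333. 127
[... 1494 characters left out ...]
.0
scene box px [361. 240.] n 4566 xy 752 19 size 223 292 yaw -86.6 z med/max 112.0 115.0
scene box px [325. 220.] n 128 xy 664 -20 size 38 50 yaw -85.6 z med/max 113.0 115.0
scene panel px [273. 162.] n 59 xy 292 13 size 13 107 yaw -87.5 z med/max 89.0 94.0
scene rails px [351. 238.] n 1509 xy 739 -8 size 224 115 yaw 3.5 z med/max 128.0 132.0
scene rails px [361. 235.] n 344 xy 777 5 size 58 51 yaw 12.3 z med/max 123.0 132.0
scene tab/collar px [272. 148.] n 103 xy 303 8 size 7 59 yaw -88.2 z med/max 151.0 167.0
scene tab/collar px [338. 214.] n 184 xy 704 -11 size 13 44 yaw -87.0 z med/max 155.0 165.0
scene tab/collar px [361. 235.] n 481 xy 790 -7 size 83 83 yaw 10.3 z med/max 148.0 155.0
```

View pics/crop1.png

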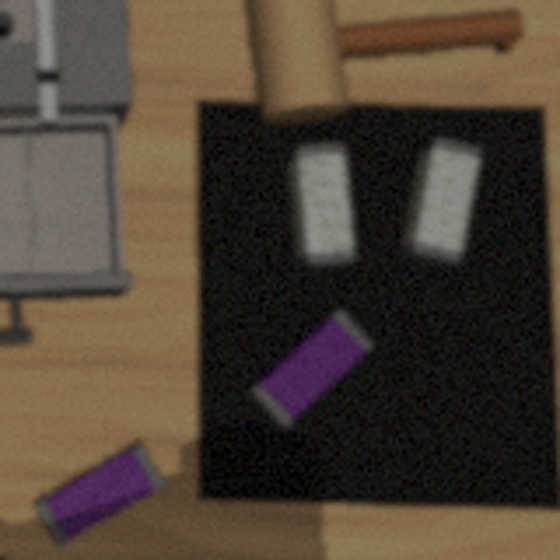

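The crop shows two white pleated cartridges, at crop (325,200) and (447,195), i.e. top px (432,209) and (467,209). Two purple bars with grey ends sit at crop (313,368) and (100,493). The white ones are the cartridges (two present). I leave the purple look-alikes alone. Next: drawer and clip numbers, plus a move planner.

```bash
cat >> h.py <<'E'
from scipy.spatial.transform import Rotation as R
def plan(x,y,z,phi,s=None,flip=False):
    """tool-frame turn (deg) and shift (mm) to reach TCP x,y,z, fingers down, jaw axis at world angle phi (mod 180)"""
    s=s or arm.get_state(); R0=R.from_quat(s['tcp_rot']); best=None
    for k in (0,180):
        a=np.radians(phi+k); yy=np.array([np.cos(a),np.sin(a),0]); xx=np.array([0,0,-1.])
        t=(R0.inv()*R.from_matrix(np.c_[xx,yy,np.cross(xx,yy)])).as_rotvec(degrees=True)
        if best is None or (np.linalg.norm(t)<np.linalg.norm(best))!=flip: best=t
    sh=R0.inv().apply(np.array([x,y,z])-s['tcp_pos'])
    print('t',round(s['time'],2),'tcp',s['tcp_pos'].round(1),'j1,j6',s['joint_pos'][[0,5]].round(2),'gap',round(s['finger_gap']*88,1),'F',s['wrist_force'].round(1))
    print('TURN',best.round(1),'SHIFT',sh.round(1),'rows>=',np.ceil(max(np.linalg.norm(best)/10.7,np.linalg.norm(sh)/62.5)))
EX=np.array([752.,19.,0]); EY=np.radians(3.4)
def toext(p): c,s=np.cos(EY),np.sin(EY); d=p-EX; return np.stack([c*d[...,0]+s*d[...,1],-s*d[...,0]+c*d[...,1],d[...,2]],-1)
def fromext(x,y,z=0): c,s=np.cos(EY),np.sin(EY); return EX+np.array([c*x-s*y,s*x+c*y,z])
E
python3 - <<'E'
from h import *
for n in('top','scene'):
    f=load(n);p=toext(cloud(f)); x,y,z=p[...,0],p[...,1],p[...,2]; g=f['frame'].astype(int).max(-1)
    r=(abs(y)<150)
    for nm,m in(('panel',r&(x<-230)&(x>-320)&(z>82)&(z<97)),('handle',r&(x<-280)&(x>-350)&(z>52)&(z<76)),('floor',r&(x<-130)&(x>-250)&(z>12)&(z<24)),('sidewall',(abs(abs(y)-136)<8)&(x<-130)&(x>-250)&(z>28)),('clipdark',(abs(y+27)<62)&(abs(y+27)>30)&(x<-70)&(x>-130)&(z>120)&(g<50)),('clip>rail',(abs(y+27)<62)&(abs(y+27)>30)&(x<-70)&(x>-130)&(z>134)),('tab',(abs(y+27)<25)&(x<-30)&(x>-70)&(z>140))):
        q=p[m]
        if len(q): print(n,nm,len(q),'med',np.median(q,0).round(1),'lo',np.percentile(q,3,0).round(),'hi',np.percentile(q,97,0).round())
plan(580,-301,200,94.8)
E
```

```text
top panel 449 med [-248.    -2.8   89.4] lo [-254. -131.   84.] hi [-242.  130.   94.]
top handle 165 med [-288.7    1.    68.7] lo [-294.  -55.   63.] hi [-283.   55.   74.]
top floor 2931 med [-182.1   -0.5   17.7] lo [-230. -125.   13.] hi [-133.  125.   23.]
top sidewall 243 med [-188.1 -131.3   54. ] lo [-248. -137.   31.] hi [-134.  138.   91.]
top clipdark 20 med [-92.7 -27.2 138.9] lo [-95. -82. 136.] hi [-90.  27. 142.]
top clip>rail 34 med [-90.8 -26.1 138.3] lo [-94. -82. 135.] hi [-88.  30. 143.]
top tab 101 med [-53.4 -28.1 160.6] lo [-57. -47. 140.] hi [-45.  -7. 164.]
scene panel 420 med [-244.   -11.4   91. ] lo [-253. -133.   83.] hi [-241.  129.   94.]
scene handle 112 med [-286.2   -3.4   71.6] lo [-291.  -55.   66.] hi [-282.   56.   74.]
scene floor 661 med [-222.7  -30.7   20.8] lo [-244. -137.   18.] hi [-178.  127.   24.]
scene sidewall 430 med [-210.1 -133.2   52.9] lo [-247. -138.   30.] hi [-137.  138.   91.]
scene clipdark 40 med [-87.9 -71.8 137.2] lo [-92. -84. 130.] hi [-86.  29. 141.]
scene clip>rail 50 med [-88.5 -26.8 139.1] lo [-95. -84. 135.] hi [-86.  32. 141.]
scene tab 167 med [-46.  -28.6 156.7] lo [-55. -48. 141.] hi [-44.  -6. 166.]
t 0.1 tcp [ 141.3 -531.3  263.2] j1,j6 [-1.53 -0.22] gap 87.8 F [ 0.8 -0.3  0.7]
TURN [10.1 -0.   0.1] SHIFT [  63.5 -109.8 -483.2] rows>= 8.0
```

```bash
python3 -m inch '[[[5,0,0,30,-50,-240,-1],[10.1,0,0,63.5,-109.8,-483,-1],[10.1,0,0,63.5,-109.8,-483,-1],[10.1,0,0,63.5,-109.8,-483,-1],[10.1,0,0,63.5,-109.8,-483,-1],[10.1,0,0,63.5,-109.8,-483,-1],[10.1,0,0,63.5,-109.8,-483,-1],[10.1,0,0,63.5,-109.8,-483,-1],[10.1,0,0,63.5,-109.8,-483,-1],[10.1,0,0,63.5,-109.8,-483,-1],[10.1,0,0,63.5,-109.8,-483,-1]]]' 20
cat > look.py <<'E'
from h import *; import sys
f=grab('wrist'); cv2.imwrite(f'pics/{sys.argv[1]}.png',f['frame']); print(f['mtx'].round(1).tolist(), f['cam_to_world'].round(2).tolist()); plan(*map(float,sys.argv[2:6]))
E
python3 look.py w1 580 -301 100 94.8
```

```text
time: 1.48
tcp_pos: [578.9, -302.0, 200.3]
tcp_rot: [-0.707, -0.029, 0.707, -0.029]
wrist_force: [-0.4, -0.1, 1.0]
finger_gap: 0.999
[[309.7, 0.0, 326.2], [0.0, 309.7, 203.2], [0.0, 0.0, 1.0]] [[0.08, -0.96, -0.28, 650.63], [-1.0, -0.08, -0.02, -296.66], [-0.0, 0.28, -0.96, 321.47], [0.0, 0.0, 0.0, 1.0]]
t 1.52 tcp [ 578.9 -302.1  200.4] j1,j6 [-0.66  0.83] gap 88.1 F [ 0.  -0.1 -0. ]
TURN [-0.1 -0.   0.1] SHIFT [100.4  -0.9  -1.1] rows>= 2.0
```

View pics/w1.png

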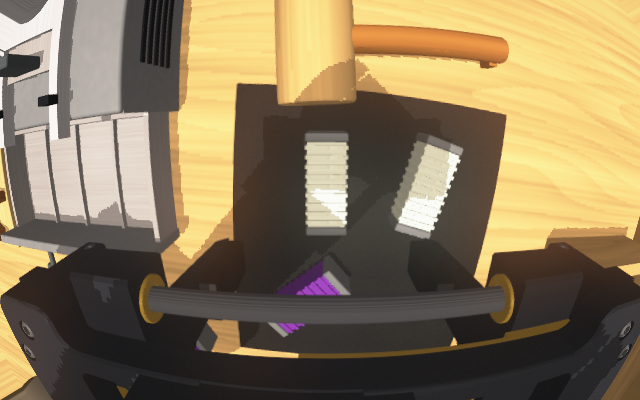

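Wrist view: cartridge A's ends are at (326,135) and (326,235), between the jaws. Cartridge B's ends are at (432,142) and (412,233). The purple bar at (310,300) is below and outside the jaw line. I cast these onto z=40 as a check.

Run:
```python
from h import *
f=load('wrist')
for n,c in(('A',[(306,133),(348,133),(306,235),(347,235)]),('B',[(417,136),(463,150),(396,231),(431,238)])):
    q=np.array([onz(f,u,v,40,True) for u,v in c]); m=q.mean(0); e=(q[0]+q[1]-q[2]-q[3])/2; print(n,q.round(0)[:,:2].tolist(),m.round(1),'len',np.hypot(*e[:2]).round(),'yaw',np.degrees(np.arctan2(e[1],e[0])).round(1))
    r=f['range_z']; print([r[v,u] for u,v in c], 'mid depth', r[185,326], r[190,430])
```

```text
A [[634.0, -280.0], [637.0, -317.0], [535.0, -286.0], [539.0, -326.0]] [ 586.1 -302.3   40. ] len 99.0 yaw 4.4
[np.float32(274.2235), np.float32(275.18173), np.float32(342.19254), np.float32(343.385)] mid depth 290.3109 289.04465
B [[641.0, -382.0], [634.0, -431.0], [546.0, -374.0], [541.0, -413.0]] [ 590.6 -400.2   40. ] len 95.0 yaw -7.8
[np.float32(308.206), np.float32(314.41367), np.float32(301.91843), np.float32(344.29614)] mid depth 290.3109 289.04465
```

```bash
python3 -m inch '[[[0,0,0,60,0,-5,-1],[0,0,0,120,0,-5,-1],[0,0,0,150,0,-5,-1],[0,0,0,163,0,-5,-1],[0,0,0,163,0,-5,-1],[0,0,0,163,0,-5,1],[0,0,0,163,0,-5,1],[0,0,0,163,0,-5,1],[0,0,0,163,0,-5,1],[0,0,0,163,0,-5,1],[0,0,0,163,0,-5,1],[0,0,0,110,0,-5,1],[0,0,0,50,0,-5,1],[0,0,0,20,0,-5,1],[0,0,0,20,0,-5,1]]]' 30
python3 - <<'E'
from h import *
for x in(-177.5,):
  for y in (-40,40): p=fromext(x,y); print(p); plan(p[0],p[1],180,93.4)
E
```

```text
time: 3.4
tcp_pos: [584.4, -302.0, 182.5]
tcp_rot: [0.708, 0.028, -0.705, 0.03]
wrist_force: [-0.1, -0.2, -2.1]
finger_gap: 0.45
[577.18468549 -31.45647443   0.        ]
t 3.4 tcp [ 584.4 -302.   182.5] j1,j6 [-0.66  0.83] gap 39.6 F [-0.1 -0.2 -2.1]
TURN [ 1.3 -0.2 -0.1] SHIFT [   2.  -270.2  -14.9] rows>= 5.0
[572.4401756   48.40271181   0.        ]
t 3.4 tcp [ 584.4 -302.   182.5] j1,j6 [-0.66  0.83] gap 39.6 F [-0.1 -0.2 -2.1]
TURN [ 1.3 -0.2 -0.1] SHIFT [   1.8 -350.2  -16.7] rows>= 6.0
```

```bash
python3 -m inch '[[[0,0,0,2,-60,-4,1],[0,0,0,2,-120,-6,1],[1.3,0,0,2,-180,-10,1],[1.3,0,0,2,-240,-14,1],[1.3,0,0,2,-300,-17,1],[1.3,0,0,2,-346,-17,1],[1.3,0,0,2,-346,-17,1],[1.3,0,0,2,-346,-17,1]]]' 30
p="577 44 55 93.4"; python3 look.py w2 572.7 44.4 56 93.4
```

```text
time: 4.4
tcp_pos: [572.8, 43.8, 178.5]
tcp_rot: [0.707, 0.02, -0.706, 0.022]
wrist_force: [-0.2, 0.8, -1.5]
finger_gap: 0.452
[[309.7, 0.0, 326.2], [0.0, 309.7, 203.2], [0.0, 0.0, 1.0]] [[0.06, -0.96, -0.28, 644.48], [-1.0, -0.06, -0.02, 47.87], [0.0, 0.28, -0.96, 299.75], [0.0, 0.0, 0.0, 1.0]]
t 4.45 tcp [573.   43.3 178.8] j1,j6 [-0.13  1.38] gap 39.6 F [ 0.1 -0.1 -0.2]
TURN [-0.1 -0.1 -0.1] SHIFT [122.7  -1.4   0.4] rows>= 2.0
```

View pics/w2.png

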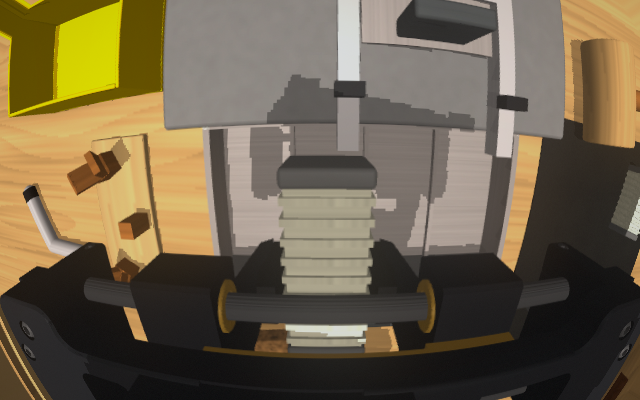

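The cartridge is held at columns 278–376. Drawer ribs show at about (293,140) and (434,150), with the middle one under the cartridge. Clips are at (349,89) and (512,103), and the tab at about (447,20). I check the rib positions and descend.

```bash
python3 - <<'E'
from h import *
f=load('wrist')
for n,u,v,z in(('rib+66',293,135,25),('rib-66',434,140,25),('rib-66',433,200,25),('wallL',210,140,55),('wallR',513,140,55),('clipL',349,89,133),('clipR',512,103,133)): print(n,toext(onz(f,u,v,z,True)).round(1))
print('held',toext(arm.get_state()['tcp_pos']))
E
python3 -m inch '[[[0,0,0,40,-1,0,1],[0,0,0,80,-1,0,1],[0,0,0,105,-1,0,1],[0,0,0,115,-1,0,1],[0,0,0,119,-1,0,1],[0,0,0,121,-1,0,1],[0,0,0,121,-1,0,1]]]' 30
```

```text
rib+66 [-122.    63.9   25. ]
rib-66 [-124.4  -64.7   25. ]
rib-66 [-181.8  -67.9   25. ]
wallL [-121.9  130.3   55. ]
wallR [-117.5 -132.7   55. ]
clipL [-90.8  22.7 133. ]
clipR [-91.2 -77.  133. ]
held [-177.26093838   34.84393807  178.75175842]
time: 5.32
tcp_pos: [577.8, 42.7, 64.1]
tcp_rot: [0.713, 0.019, -0.701, 0.021]
wrist_force: [-1.7, 4.3, 45.2]
finger_gap: 0.449
```

```bash
python3 -m inch '[[[0,0,0,-10,0,0,1],[0,0,0,-20,0,0,1],[0,0,0,-20,0,0,1]]]' 30
python3 - <<'E'
from h import *
plan(572.7,44.4,56,93.4)
f=grab('scene'); a=cv2.resize(f['frame'][120:300,230:450],None,fx=2.6,fy=2.6,interpolation=cv2.INTER_CUBIC)
cv2.imwrite('pics/s2.png',a); f=grab('wrist'); cv2.imwrite('pics/w3.png',f['frame'])
E
```

```text
time: 5.7
tcp_pos: [577.4, 42.2, 84.1]
tcp_rot: [0.713, 0.018, -0.701, 0.021]
wrist_force: [0.3, -0.6, -1.7]
finger_gap: 0.451
t 5.7 tcp [577.4  42.2  84.1] j1,j6 [-0.13  1.38] gap 39.7 F [ 0.3 -0.6 -1.7]
TURN [-0.2 -1.  -0.2] SHIFT [28.  -2.6  5.1] rows>= 1.0
```

View pics/s2.png

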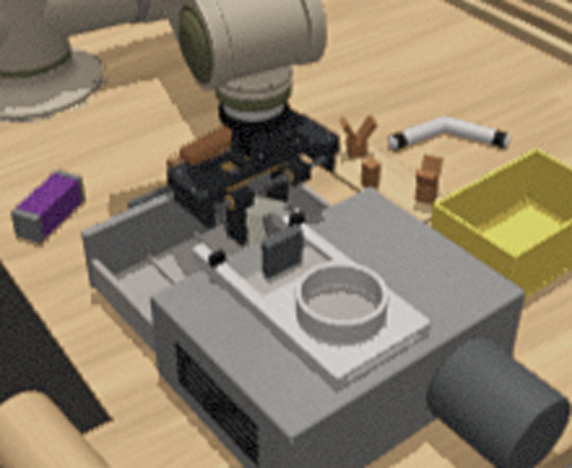

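View pics/w3.png

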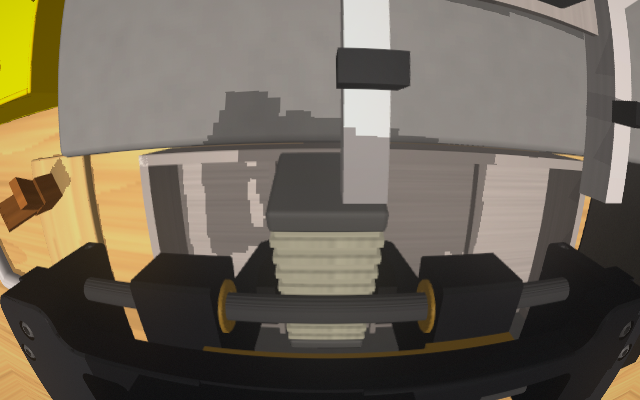

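```bash
cat >> h.py <<'E'
def wp(f,u,v):  # wrist pixel -> world via range
    o,d=ray(f,u,v,True); K=f['mtx']; r=np.hypot((u-K[0,2])/K[0,0],(v-K[1,2])/K[1,1]); return o+d/np.cos(r)*f['range_z'][v,u]
E
python3 - <<'E'
from h import *
f=load('wrist')
for u in (300,325,365):
  for v in (100,140,150,160,175,190,200,210,220,232,240,260,280,340): print(u,v,toext(wp(f,u,v)).round(0))
E
```

```text
300 100 [-97.  41. 109.]
300 140 [-109.   41.  108.]
300 150 [-117.   46.   55.]
300 160 [-118.   43.   85.]
300 175 [-123.   43.   94.]
300 190 [-126.   42.  103.]
300 200 [-129.   42.  107.]
300 210 [-131.   41.  112.]
300 220 [-134.   42.  112.]
300 232 [-140.   42.  107.]
300 240 [-143.   42.  109.]
300 260 [-152.   43.  104.]
300 280 [-164.   44.   98.]
300 340 [-215.   47.   75.]
325 100 [-97.  33. 111.]
325 140 [-109.   33.  109.]
325 150 [-117.   33.   56.]
325 160 [-119.   33.   85.]
325 175 [-123.   34.   94.]
325 190 [-126.   34.  104.]
325 200 [-129.   34.  107.]
325 210 [-131.   34.  113.]
325 220 [-134.   34.  113.]
325 232 [-140.   34.  108.]
325 240 [-143.   34.  108.]
325 260 [-152.   34.  105.]
325 280 [-165.   34.   97.]
325 340 [-215.   34.   75.]
365 100 [-98.  23. 127.]
365 140 [-108.   23.  126.]
365 150 [-111.   23.  127.]
365 160 [-113.   23.  126.]
365 175 [-117.   23.  126.]
365 190 [-121.   23.  126.]
365 200 [-124.   23.  126.]
365 210 [-131.   21.  112.]
365 220 [-134.   21.  114.]
365 232 [-140.   20.  108.]
365 240 [-143.   20.  108.]
365 260 [-153.   19.  104.]
365 280 [-164.   18.   98.]
365 340 [-252.    6.   33.]
```

The cartridge's far end caught the left rail's overhang. The rail reaches ext x=-125 at 110–127 mm high, and the cartridge has tilted about 25° in the grip. Its corner is now just under the rail, so I back off 13 mm, go up, and level it on the bench.

```bash
python3 -m inch '[[[0,0,0,0,0,6,1],[0,0,0,0,0,13,1],[0,0,0,0,0,13,1],[0,-1,0,0,0,13,1],[0,-1,0,-15,0,13,1],[0,-1,0,-30,0,13,1],[0,-1,0,-60,0,13,1],[0,-1,0,-100,0,13,1],[0,-1,0,-110,0,13,1],[0,-1,0,-110,0,13,1]]]' 30
python3 - <<'E'
from h import *
plan(570,-302,70,93.4)
E
```

```text
time: 7.05
tcp_pos: [562.2, 42.1, 193.3]
tcp_rot: [-0.707, -0.018, 0.707, -0.021]
wrist_force: [0.3, -0.0, -1.3]
finger_gap: 0.45
t 7.05 tcp [562.2  42.1 193.3] j1,j6 [-0.13  1.38] gap 39.6 F [ 0.3 -0.  -1.3]
TURN [-0.2  0.1 -0.2] SHIFT [124.5 343.6  11.2] rows>= 6.0
```

```bash
python3 -m inch '[[[0,0,0,0,60,0,1],[0,0,0,0,120,3,1],[0,0,0,0,180,5,1],[0,0,0,0,240,8,1],[0,0,0,0,300,11,1],[0,0,0,0,344,11,1],[0,0,0,40,344,11,1],[0,0,0,90,344,11,1],[0,0,0,125,344,11,1],[0,0,0,130,344,11,1],[0,0,0,130,344,11,1]]]' 30
python3 -m inch '[[[0,0,0,5,0,0,1],[0,0,0,9,0,0,1],[0,0,0,13,0,0,1],[0,0,0,17,0,0,1],[0,0,0,21,0,0,1],[0,0,0,25,0,0,1],[0,0,0,25,0,0,1]]]' 4
```

```text
time: 8.43
tcp_pos: [570.4, -302.5, 64.7]
tcp_rot: [-0.707, -0.018, 0.707, -0.021]
wrist_force: [-0.2, -0.5, -1.2]
finger_gap: 0.451
time: 9.3
tcp_pos: [570.2, -302.5, 39.3]
tcp_rot: [-0.706, -0.019, 0.707, -0.021]
wrist_force: [-0.2, -0.3, -1.2]
finger_gap: 0.456
```

```bash
python3 -m inch '[[[0,0,0,2,0,0,1],[0,0,0,2,0,0,-1],[0,0,0,2,0,0,-1],[0,0,0,2,0,0,-1],[0,0,0,2,0,0,-1],[0,0,0,-60,0,0,-1],[0,0,0,-120,0,0,-1],[0,0,0,-160,0,0,-1],[0,0,0,-160,0,0,-1],[0,0,0,-160,0,0,-1]]]' 10
cat > fil.py <<'E'
from h import *; import sys
f=grab('wrist'); hsv=cv2.cvtColor(f['frame'],cv2.COLOR_BGR2HSV)
K=f['mtx']; h,w=f['range_z'].shape; u,v=np.meshgrid(np.arange(w),np.arange(h)); x=(u-K[0,2])/K[0,0]; y=(v-K[1,2])/K[1,1]; r=np.hypot(x,y)+1e-9
d=np.stack([x*np.tan(r)/r,y*np.tan(r)/r,np.ones_like(x)],-1)*f['range_z'][...,None]
p=d@f['cam_to_world'][:3,:3].T+f['cam_to_world'][:3,3]
z=p[...,2]; m=(z>33)&(z<48)&(v<275)&(hsv[...,0]<200)&(p[...,0]>480)&(p[...,1]<-200)&(hsv[...,1]<75)
m=cv2.erode(m.astype(np.uint8),np.ones((3,3)))
n,l,st,c=cv2.connectedComponentsWithStats(m)
for i in range(1,n):
    if st[i,4]<300: continue
    q=p[l==i]; (cx,cy),(a,b),_=rr=cv2.minAreaRect(q[:,:2].astype(np.float32)); bx=cv2.boxPoints(rr)
    e=max([bx[1]-bx[0],bx[2]-bx[1]],key=np.linalg.norm); print('px',c[i].round(),'xy',round(cx,1),round(cy,1),'size',round(a),round(b),'yaw',np.degrees(np.arctan2(e[1],e[0])).round(1),'z',np.percentile(q[:,2],[5,50,95]).round(1))
cv2.imwrite('pics/fil.png',f['frame']); np.save('wcloud.npy',p)
E
python3 fil.py; python3 -c "
from h import *; plan(570,-302,40,93.4)"
```

```text
time: 10.55
tcp_pos: [570.1, -301.8, 198.2]
tcp_rot: [-0.706, -0.019, 0.708, -0.02]
wrist_force: [0.6, -0.4, -0.6]
finger_gap: 0.999
px [430. 176.] xy 591.5 -401.1 size 39 98 yaw -12.4 z [37.3 39.1 40.9]
px [327. 179.] xy 581.0 -302.9 size 98 37 yaw 3.1 z [37.3 39.  40.8]
t 10.6 tcp [ 570.  -301.8  197.7] j1,j6 [-0.67  0.85] gap 87.7 F [ 0.2  0.2 -0.4]
TURN [-0.2  0.2 -0.1] SHIFT [ 1.577e+02  1.000e-01 -6.000e-01] rows>= 3.0
```

```bash
python3 -m inch '[[[0,0,0,60,1,-11,-1],[0,0,0,120,1,-11,-1],[0,0,0,150,1,-11,-1],[0,0,0,161,1,-11,-1],[0,0,0,161,1,-11,-1],[0,0,0,161,1,-11,1],[0,0,0,161,1,-11,1],[0,0,0,161,1,-11,1],[0,0,0,161,1,-11,1],[0,0,0,161,1,-11,1],[0,0,0,161,1,-11,1],[0,0,0,110,1,-11,1],[0,0,0,50,1,-11,1],[0,0,0,10,1,-11,1],[0,0,0,10,1,-11,1]]]' 30
python3 - <<'E'
from h import *
p=fromext(-184,36); plan(p[0],p[1],185,93.4)
E
```

```text
time: 12.48
tcp_pos: [581.8, -302.6, 190.9]
tcp_rot: [0.707, 0.018, -0.706, 0.022]
wrist_force: [-1.4, -0.5, -1.7]
finger_gap: 0.454
t 12.47 tcp [ 581.8 -302.6  190.9] j1,j6 [-0.66  0.86] gap 40.0 F [-1.4 -0.5 -1.7]
TURN [-0.2 -0.1 -0.3] SHIFT [   4.1 -347.    -3.7] rows>= 6.0
```

```bash
python3 -m inch '[[[0,0,0,4,-60,0,1],[0,0,0,4,-120,0,1],[0,0,0,4,-180,-2,1],[0,0,0,4,-240,-4,1],[0,0,0,4,-300,-4,1],[0,0,0,4,-347,-4,1],[0,0,0,4,-347,-4,1],[0,0,0,4,-347,-4,1],[0,0,0,4,-347,-4,1]]]' 30
cat > held.py <<'E'
from h import *; import sys
f=grab('wrist')
for u,v in((326,170),(326,180),(326,190),(326,200),(326,220),(326,240),(326,260),(326,270)): print(v,toext(wp(f,u,v)).round(0).tolist(),end=' ')
print(toext(arm.get_state()['tcp_pos']).round(1)); x,y=map(float,sys.argv[1:3]); p=fromext(x,y); plan(p[0],p[1],56,93.4)
E
python3 held.py -184 36
```

```text
time: 13.6
tcp_pos: [566.5, 42.8, 184.6]
tcp_rot: [0.707, 0.017, -0.707, 0.021]
wrist_force: [0.1, -0.3, -1.5]
finger_gap: 0.45
170 [-134.0, 34.0, 182.0] 180 [-136.0, 34.0, 189.0] 190 [-140.0, 34.0, 189.0] 200 [-145.0, 34.0, 187.0] 220 [-154.0, 34.0, 186.0] 240 [-163.0, 34.0, 186.0] 260 [-172.0, 34.0, 186.0] 270 [-176.0, 34.0, 188.0] [-183.7   34.8  184.7]
t 13.65 tcp [566.5  42.8 184.7] j1,j6 [-0.13  1.39] gap 39.5 F [ 1.1 -0.2 -1.1]
TURN [-0.3 -0.  -0.3] SHIFT [128.7  -1.9   0.3] rows>= 3.0
```

```bash
python3 -m inch '[[[0,0,0,40,-1,0,1],[0,0,0,80,-1,0,1],[0,0,0,100,-1,0,1],[0,0,0,110,-1,0,1],[0,0,0,118,-1,0,1],[0,0,0,118,-1,0,1]]]' 30
python3 -m inch '[[[0,0,0,4,0,0,1],[0,0,0,8,0,0,1],[0,0,0,8,0,0,1]]]' 30
```

```text
time: 14.4
tcp_pos: [566.7, 43.0, 66.8]
tcp_rot: [0.707, 0.017, -0.707, 0.021]
wrist_force: [0.7, 1.0, -0.7]
finger_gap: 0.449
time: 14.78
tcp_pos: [566.6, 43.0, 58.6]
tcp_rot: [0.707, 0.017, -0.707, 0.021]
wrist_force: [-0.1, -0.8, -1.0]
finger_gap: 0.454
```

```bash
python3 -m inch '[[[0,0,0,1,0,0,1],[0,0,0,1,0,0,-1],[0,0,0,1,0,0,-1],[0,0,0,1,0,0,-1],[0,0,0,1,0,0,-1],[0,0,0,-60,0,0,-1],[0,0,0,-120,0,0,-1],[0,0,0,-140,50,0,-1],[5,0,0,-140,110,-5,-1],[10,0,0,-140,170,-10,-1],[16,0,0,-140,230,-15,-1],[16,0,0,-140,290,-20,-1],[16,0,0,-140,350,-25,-1],[16,0,0,-140,410,-20,-1],[16,0,0,-140,444,-15,-1],[16,0,0,-140,444,-15,-1],[16,0,0,-140,444,-15,-1],[16,0,0,-140,444,-15,-1]]]' 30
python3 fil.py; python3 -c "
from h import *; plan(591,-401,37,77.6)"
```

```text
time: 17.02
tcp_pos: [605.7, -397.4, 201.3]
tcp_rot: [0.703, -0.081, -0.702, -0.077]
wrist_force: [-0.3, 1.6, 0.4]
finger_gap: 0.997
px [333. 202.] xy 592.4 -402.3 size 38 99 yaw -12.4 z [37.3 39.  40.8]
t 17.07 tcp [ 605.7 -397.5  201.4] j1,j6 [-0.74  1.05] gap 88.2 F [0.  0.  0.6]
TURN [-0.4 -0.1 -0.3] SHIFT [164.4   5.8  13.9] rows>= 3.0
```

```bash
python3 -m inch '[[[0,0,0,40,7,13,-1],[0,0,0,100,7,13,-1],[0,0,0,150,7,13,-1],[0,0,0,164,7,13,-1],[0,0,0,164,7,13,-1],[0,0,0,164,7,13,1],[0,0,0,164,7,13,1],[0,0,0,164,7,13,1],[0,0,0,164,7,13,1],[0,0,0,164,7,13,1],[0,0,0,164,7,13,1],[0,0,0,110,7,13,1],[0,0,0,50,7,13,1],[0,0,0,10,7,13,1],[0,0,0,10,7,13,1]]]' 30
python3 - <<'E'
from h import *
p=fromext(-184,-36); print(p); plan(p[0],p[1],185,93.4)
E
```

```text
time: 18.95
tcp_pos: [592.2, -402.0, 194.9]
tcp_rot: [0.705, -0.082, -0.7, -0.076]
wrist_force: [-0.2, -0.4, -1.4]
finger_gap: 0.449
[570.45890111 -27.84900654   0.        ]
t 18.95 tcp [ 592.2 -402.   194.9] j1,j6 [-0.76  1.03] gap 39.6 F [-0.2 -0.4 -1.4]
TURN [-16.2  -0.4  -0.5] SHIFT [   6.1 -360.1  104.3] rows>= 6.0
```

```bash
python3 -m inch '[[[-4,0,0,6,-58,17,1],[-8,0,0,6,-116,34,1],[-12,0,0,6,-174,51,1],[-16,-0.4,-0.5,6,-232,68,1],[-16,-0.4,-0.5,6,-290,85,1],[-16,-0.4,-0.5,6,-345,100,1],[-16,-0.4,-0.5,6,-360,104,1],[-16,-0.4,-0.5,6,-360,104,1],[-16,-0.4,-0.5,6,-360,104,1],[-16,-0.4,-0.5,6,-360,104,1]]]' 30
python3 held.py -184 -36; python3 -c "
from h import *
cv2.imwrite('pics/w4.png',load('wrist')['frame'])"
```

```text
time: 20.2
tcp_pos: [570.9, -29.4, 184.8]
tcp_rot: [-0.706, -0.019, 0.707, -0.019]
wrist_force: [-0.2, 0.3, -0.6]
finger_gap: 0.451
170 [-134.0, -38.0, 180.0] 180 [-137.0, -38.0, 187.0] 190 [-141.0, -38.0, 186.0] 200 [-145.0, -38.0, 186.0] 220 [-154.0, -38.0, 185.0] 240 [-163.0, -38.0, 185.0] 260 [-173.0, -38.0, 185.0] 270 [-176.0, -38.0, 187.0] [-183.7  -37.4  184.9]
t 20.25 tcp [570.9 -29.2 184.9] j1,j6 [-0.26  1.26] gap 39.7 F [ 1.1  0.6 -1.9]
TURN [-0.3  0.1 -0. ] SHIFT [128.9  -1.5   0.2] rows>= 3.0
```

View pics/w4.png

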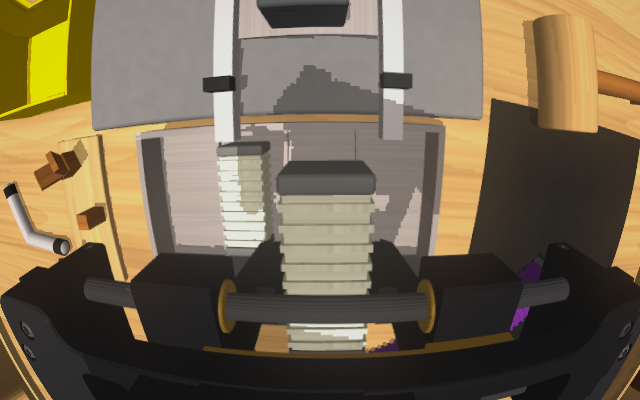

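Cartridge A lies flat in its bay at (243,195). B hangs level over the next bay at (326,250), and the clips are at (219,84) and (396,80). I lower B and open only partway.

```bash
python3 -m inch '[[[0,0,0,40,0,0,1],[0,0,0,80,0,0,1],[0,0,0,100,0,0,1],[0,0,0,110,0,0,1],[0,0,0,118,0,0,1],[0,0,0,122,0,0,1],[0,0,0,126.5,0,0,1],[0,0,0,126.5,0,0,1]]]' 30
python3 -m inch '[[[0,0,0,1,0,0,-0.27],[0,0,0,1,0,0,-0.27],[0,0,0,1,0,0,-0.27],[0,0,0,1,0,0,-0.27],[0,0,0,-50,0,0,-0.27],[0,0,0,-100,0,0,-0.27],[0,0,0,-140,0,0,1],[0,0,0,-140,0,60,1],[0,0,0,-140,0,120,1],[0,0,0,-140,-20,160,1],[0,0,0,-140,-20,160,1],[0,0,0,-140,-20,160,1],[0,0,0,-140,-20,160,1]]]' 30
python3 - <<'E'
from h import *
f=grab('wrist'); cv2.imwrite('pics/w5.png',f['frame'])
p=fromext(-320,0); plan(p[0],p[1],80,93.4)
E
```

```text
time: 21.25
tcp_pos: [570.7, -29.3, 58.4]
tcp_rot: [-0.707, -0.019, 0.707, -0.019]
wrist_force: [0.2, 0.2, -0.3]
finger_gap: 0.45
time: 22.88
tcp_pos: [411.0, -18.2, 198.5]
tcp_rot: [-0.707, -0.019, 0.707, -0.019]
wrist_force: [0.2, -0.9, 0.0]
finger_gap: 0.007
t 22.93 tcp [410.9 -18.1 198.4] j1,j6 [-0.33  1.18] gap 0.5 F [-0.2  0.1  0.2]
TURN [-0.3  0.  -0. ] SHIFT [118.4 -17.  -22.7] rows>= 2.0
```

View pics/w5.png

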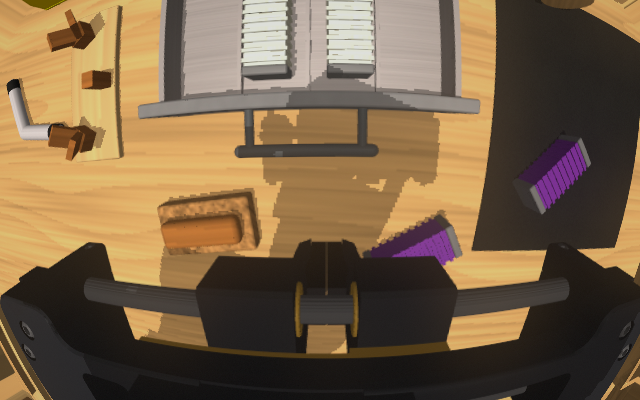

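Both cartridges lie flat in separate bays, at (266,38) and (350,40). The handle bar is at (307,151), and the sanding block at (208,222) is clear of the path. I go down behind the handle and push.

```bash
python3 -m inch '[[[0,0,0,20,-17,-22,1],[0,0,0,70,-17,-22,1],[0,0,0,110,-17,-22,1],[0,0,0,120,-17,-22,1],[0,0,0,120,-17,-22,1],[0,0,0,120,-17,-35,1],[0,0,0,120,-17,-45,1],[0,0,0,120,-17,-55,1],[0,0,0,120,-17,-70,1],[0,0,0,120,-17,-85,1],[0,0,0,120,-17,-100,1],[0,0,0,120,-17,-115,1],[0,0,0,120,-17,-130,1],[0,0,0,120,-17,-142,1],[0,0,0,120,-17,-152,1],[0,0,0,120,-17,-152,1]]]' 30
python3 -c "
from h import *
s=arm.get_state(); print(toext(s['tcp_pos']),s['wrist_force'])"
```

```text
time: 24.92
tcp_pos: [562.7, 6.8, 78.3]
tcp_rot: [0.707, 0.019, -0.706, 0.019]
wrist_force: [-0.8, 0.1, 0.5]
finger_gap: 0.005
[-189.66778973   -0.984425     78.28472216] [-0.78766097  0.11621462  0.52038231]
```

```bash
for i in 1; do python3 -m inch '[[[0,0,0,0,0,-5,1],[0,0,0,0,0,-10,1],[0,0,0,0,0,-13,1],[0,0,0,0,0,-13,1]]]'; done
python3 -m inch '[[[0,0,0,0,0,-3,1],[0,0,0,0,0,-5,1]]]'
```

```text
time: 25.42
tcp_pos: [576.0, 7.5, 78.2]
tcp_rot: [0.707, 0.019, -0.706, 0.019]
wrist_force: [-0.6, 0.2, -0.7]
finger_gap: 0.0
time: 25.68
tcp_pos: [579.6, 7.7, 78.1]
tcp_rot: [-0.706, -0.019, 0.708, -0.019]
wrist_force: [-14.9, -1.6, 8.3]
finger_gap: 0.008
```

```bash
python3 -m inch '[[[0,0,0,0,0,-3,1],[0,0,0,0,0,-3,1]]]'
python3 -m inch '[[[0,0,0,0,0,15,1],[0,0,0,0,0,30,1],[0,0,0,-60,0,45,1],[0,0,0,-110,0,45,1],[0,0,0,-125,0,45,1],[0,0,0,-125,0,45,-1],[0,0,0,-125,0,45,-1]]]'
python3 - <<'E'
from h import *
f=grab('wrist'); cv2.imwrite('pics/w6.png',f['frame']); np.savez('w6.npz',**f)
g=grab('top'); p=toext(cloud(g)); x,y,z=p[...,0],p[...,1],p[...,2]
m=(abs(y)<140)&(x<-100)&(x>-140)&(z>82)&(z<97); print('panel top view',m.sum(),np.median(p[m],0).round(1))
cv2.imwrite('pics/t6.png',cv2.resize(g['frame'][70:310,140:400],None,fx=2.5,fy=2.5,interpolation=cv2.INTER_CUBIC))
p=fromext(-50,-27.5); plan(p[0],p[1],230,3.4); plan(p[0],p[1],230,3.4,flip=True)
E
```

```text
time: 25.92
tcp_pos: [579.8, 7.7, 78.2]
tcp_rot: [-0.703, -0.019, 0.711, -0.02]
wrist_force: [-17.5, -3.4, 10.1]
finger_gap: 0.005
time: 26.8
tcp_pos: [536.0, 5.4, 202.7]
tcp_rot: [-0.703, -0.019, 0.711, -0.02]
wrist_force: [0.3, 0.2, 0.0]
finger_gap: 0.208
panel top view 153 [-116.    94.4   89.4]
t 26.9 tcp [536.    5.5 202.5] j1,j6 [-0.21  1.31] gap 26.4 F [-0.3  1.2  0.1]
TURN [89.7  0.5 -0.6] SHIFT [ -29.5   26.  -166.2] rows>= 9.0
t 26.9 tcp [536.    5.5 202.5] j1,j6 [-0.21  1.31] gap 26.4 F [-0.3  1.2  0.1]
TURN [-90.3   0.6   0.5] SHIFT [ -29.5   26.  -166.2] rows>= 9.0
```

View pics/w6.png

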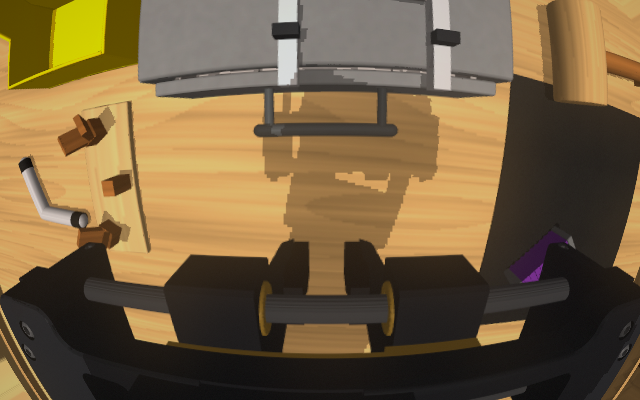

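View pics/t6.png

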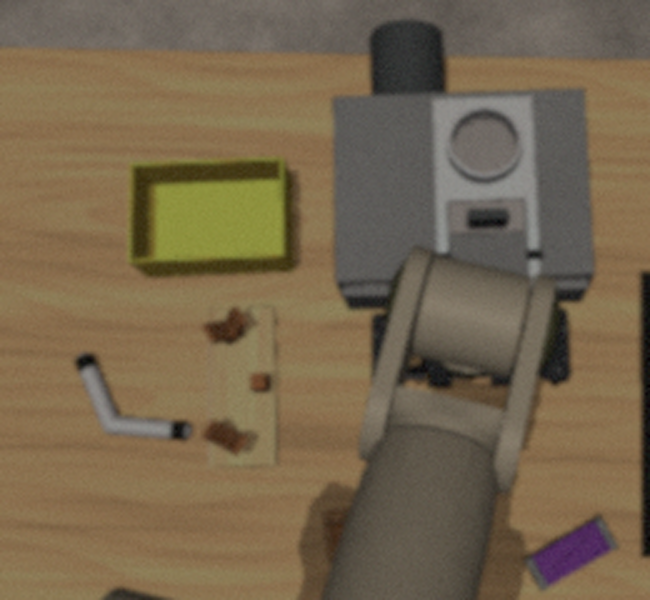

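Drawer panel centre reads -116 in the extractor frame, so its inner face is at -110 and the drawer is home; the push stopped against about 17 N. w6 and t6 show the drawer shut, the tab at t6 (487,217) and the clips in w6 at (286,30) and (445,37). The tube is still at its place, with its bend at t6 (110,420). Now the gate.

```bash
python3 -m inch '[[[-10,0,0,-29,5,-20,0.2],[-20,0,0,-29,10,-50,0.2],[-30,0,0,-29,15,-80,0.2],[-40,0,0,-29,20,-110,0.2],[-50,0,0,-29,26,-140,0.2],[-60,0,0,-29,26,-166,0.2],[-70,0,0,-29,26,-166,0.2],[-80,0,0,-29,26,-166,0.2],[-90.3,0.6,0.5,-29,26,-166,0.2],[-90.3,0.6,0.5,-29,26,-166,0.2],[-90.3,0.6,0.5,-29,26,-166,0.2]]]' 40
python3 - <<'E'
from h import *
f=grab('wrist'); cv2.imwrite('pics/w7.png',f['frame']); np.savez('w7.npz',**f)
p=fromext(-50.5,-27.5); plan(p[0],p[1],156,3.4)
E
```

```text
time: 28.28
tcp_pos: [703.5, -11.5, 228.9]
tcp_rot: [0.486, 0.514, -0.486, 0.513]
wrist_force: [-0.4, -0.5, -0.2]
finger_gap: 0.405
t 28.32 tcp [703.5 -11.5 229.1] j1,j6 [-0.18 -0.24] gap 34.9 F [-0.  -0.6  0. ]
TURN [-0.2 -0.   0. ] SHIFT [73.1 -0.2  0. ] rows>= 2.0
```

View pics/w7.png

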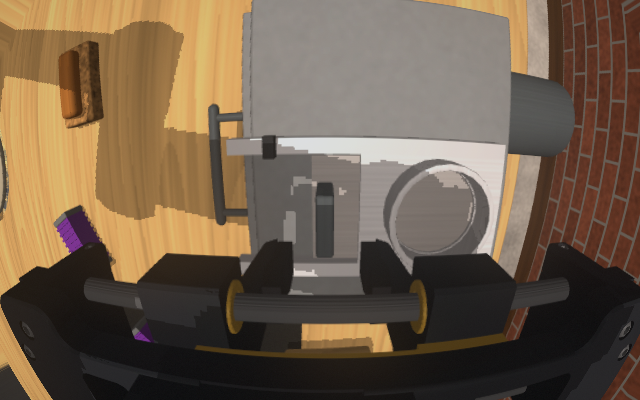

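The tab at (325,220) stands midway between the fingers (inner edges at about 293 and 360), and one clip is at (269,147). I measure both, go down and grip.

```bash
python3 - <<'E'
from h import *
f=load('w7') if False else dict(np.load('w7.npz'))
H=np.array([[toext(wp(f,u,v)) for u in range(200,400)] for v in range(130,262)])
x,y,z=H[...,0],H[...,1],H[...,2]
m=(z>134)&(z<143)&(x<-70)&(x>-120); print('clip',m.sum(),np.percentile(H[m],[3,50,97],0).round(1).tolist())
m=(z>158)&(z<172)&(x<-30)&(x>-75)&(y<0)&(y>-60); print('tabtop',m.sum(),np.percentile(H[m],[3,50,97],0).round(1).tolist())
E
python3 -m inch '[[[0,0,0,30,0,0,0.2],[0,0,0,55,0,0,0.2],[0,0,0,68,0,0,0.2],[0,0,0,73,0,0,0.2],[0,0,0,73,0,0,0.2],[0,0,0,73,0,0,1],[0,0,0,73,0,0,1],[0,0,0,73,0,0,1],[0,0,0,73,0,0,1],[0,0,0,73,0,0,1]]]' 40
```

```text
clip 290 [[-94.6, 14.6, 135.5], [-90.5, 22.9, 138.1], [-86.8, 30.5, 139.6]]
tabtop 1160 [[-56.9, -47.2, 160.1], [-51.4, -25.3, 162.0], [-45.6, -6.0, 163.3]]
time: 29.58
tcp_pos: [703.1, -11.5, 156.6]
tcp_rot: [0.485, 0.515, -0.486, 0.513]
wrist_force: [-4.8, -1.3, 4.6]
finger_gap: 0.132
```

```bash
python3 -m inch '[[[0,0,0,0,-6,0,1],[0,0,0,0,-13,0,1],[0,0,0,0,-20,0,1],[0,0,0,0,-27,0,1],[0,0,0,0,-34,0,1],[0,0,0,0,-39,0,1],[0,0,0,0,-40,0,1],[0,0,0,0,-40,0,1]]]' 40
python3 -c "
from h import *
s=arm.get_state(); print(toext(s['tcp_pos']),s['wrist_force'],toext(np.array([703.1,-11.5,156.6])))"
```

```text
time: 30.58
tcp_pos: [664.5, -13.6, 156.6]
tcp_rot: [0.487, 0.513, -0.485, 0.514]
wrist_force: [7.5, 0.1, -2.6]
finger_gap: 0.138
[-89.32239902 -27.38446648 156.61867791] [ 7.51976319  0.09697545 -2.55330193] [-50.62277198 -27.54623308 156.6       ]
```

```bash
python3 -m inch '[[[0,0,0,0,-1,0,1],[0,0,0,0,-1,0,1],[0,0,0,0,-1,0,0.2],[0,0,0,0,-1,0,0.2],[0,0,0,0,-1,0,0.2],[0,0,0,-30,-1,0,0.2],[0,0,0,-80,-1,0,0.2],[0,0,0,-110,-1,0,0.2],[0,0,0,-110,-1,0,0.2],[0,0,0,-110,-1,0,0.2]]]' 40
python3 - <<'E'
from h import *
f=grab('wrist')
H=np.array([[toext(wp(f,u,v)) for u in range(200,480)] for v in range(100,262)])
x,y,z=H[...,0],H[...,1],H[...,2]
m=(z>134)&(z<143)&(x<-70)&(x>-120)&(y>5); print('clip',m.sum(),np.percentile(H[m],[3,50,97],0).round(1).tolist())
m=(z>158)&(z<172)&(x<-70)&(x>-115)&(y<0)&(y>-60); print('tabtop',m.sum(),np.percentile(H[m],[3,50,97],0).round(1).tolist())
s=arm.get_state(); print(s['tcp_pos'],s['wrist_force'])
g=grab('top'); p=cloud(g); hsv=cv2.cvtColor(g['frame'],cv2.COLOR_BGR2HSV).astype(int)
m=(p[...,0]>250)&(p[...,0]<650)&(p[...,1]>300)&(p[...,1]<550)&(p[...,2]>8)&(p[...,2]<40); q=p[m]
print('tube',m.sum(),q.mean(0).round(1)); r=cv2.minAreaRect(q[:,:2].astype(np.float32)); print(r, cv2.boxPoints(r).round())
for e in ((q[:,0]).argmax(),q[:,1].argmin(),q[:,0].argmin(),q[:,1].argmax()): print(q[e].round(0))
E
```

```text
time: 31.82
tcp_pos: [662.8, -13.7, 265.1]
tcp_rot: [0.486, 0.514, -0.485, 0.514]
wrist_force: [-0.0, 0.4, -0.7]
finger_gap: 0.399
clip 199 [[-93.9, 14.9, 137.1], [-89.9, 22.9, 138.2], [-86.7, 30.1, 139.3]]
tabtop 880 [[-95.3, -46.7, 159.8], [-89.3, -25.0, 162.0], [-83.3, -6.3, 163.4]]
[662.72801917 -13.73972584 264.76544812] [-0.80360166 -0.43829196  0.26409005]
tube 623 [504.1 387.3  17. ]
((449.51806640625, 418.43426513671875), (336.5412902832031, 245.7321319580078), 1.5614985227584839) [[278. 537.]
 [285. 291.]
 [621. 300.]
 [614. 546.]]
[621. 301.   9.]
[521. 300.  11.]
[278. 537.   9.]
[489. 542.   8.]
```

The gate tab reads -89.3 and the clip centre -90 to -90.6, so they line up within about 1 mm. Now the tube.

Run:
```python
from h import *
plan(492,400,240,-6)
```

```text
t 31.93 tcp [662.8 -13.7 264.8] j1,j6 [-0.2  -0.26] gap 35.0 F [-0.6  0.1 -0.5]
TURN [ 9.2 -0.1  0. ] SHIFT [  25.4 -147.1 -422.7] rows>= 8.0
```

```bash
python3 -m inch '[[[2,0,0,0,-18,-50,0.2],[4,0,0,0,-36,-105,0.2],[6,0,0,0,-55,-160,0.2],[9,0,0,5,-75,-215,0.2],[9,0,0,10,-95,-270,-0.1],[9,0,0,15,-115,-325,-0.1],[9,0,0,20,-132,-380,-0.1],[9,0,0,25,-147,-423,-0.1],[9,0,0,25,-147,-423,-0.1],[9,0,0,25,-147,-423,-0.1],[9,0,0,25,-147,-423,-0.1]]]' 20
python3 - <<'E'
from h import *
f=grab('wrist'); cv2.imwrite('pics/w8.png',f['frame']); plan(492,400,100,-6)
E
```

```text
time: 33.3
tcp_pos: [492.8, 399.2, 240.3]
tcp_rot: [0.525, 0.474, -0.525, 0.473]
wrist_force: [-0.0, -0.2, -0.1]
finger_gap: 0.549
t 33.35 tcp [492.8 399.2 240.4] j1,j6 [0.49 0.6 ] gap 48.5 F [0.  0.2 0.5]
TURN [ 0.1 -0.1  0. ] SHIFT [140.4  -0.8  -0.5] rows>= 3.0
```

View pics/w8.png

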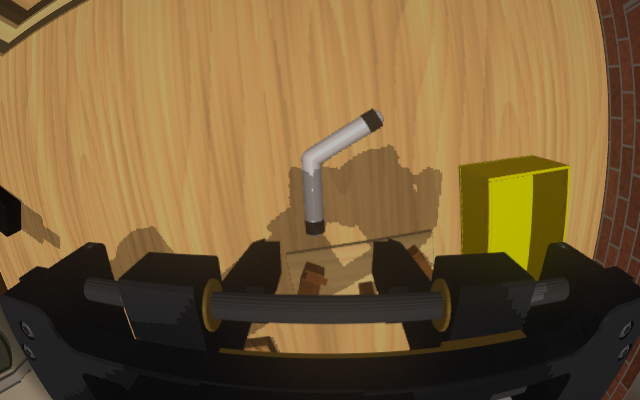

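The tube's bend is at (312,161), with arm ends at (315,233) and (377,117); the arm toward the rest is the one to grip. I fit both arm lines from the range points.

```bash
cat > tube.py <<'E'
from h import *; import sys
def fit(f,zlo,zhi,box):
    P=[];x0,x1,y0,y1=box
    for v in range(60,262):
        for u in range(150,500):
            if f['range_z'][v,u]<=0: continue
            p=wp(f,u,v)
            if zlo<p[2]<zhi and x0<p[0]<x1 and y0<p[1]<y1: P.append(p)
    return np.array(P)
if __name__=='__main__':
    f=load('wrist'); P=fit(f,15,30,(380,640,335,560)); print(len(P),'top z',np.percentile(P[:,2],95).round(1))
    q=P[:,:2]; n=100
    # two-line fit: k-lines
    b=np.array([float(sys.argv[1]),float(sys.argv[2])]); A=[np.radians(float(a)) for a in sys.argv[3:5]]
    for it in range(10):
        D=[np.array([np.cos(a),np.sin(a)]) for a in A]; s=np.stack([(q-b)@d for d in D],1); lab=s.argmax(1)
        L=[]
        for k in (0,1):
            m=(lab==k)&(s[:,k]>22)&(s[:,k]<75); vx,vy,x0,y0=cv2.fitLine(q[m].astype(np.float32),cv2.DIST_HUBER,0,.01,.01).ravel()
            d=np.array([vx,vy]); d*=np.sign(d@D[k]); L.append((np.array([x0,y0]),d)); A[k]=np.arctan2(d[1],d[0])
        t=np.linalg.solve(np.c_[L[0][1],-L[1][1]],L[1][0]-L[0][0]); b=L[0][0]+t[0]*L[0][1]
    dd=L[0][1]+L[1][1]; yaw=np.degrees(np.arctan2(dd[1],dd[0]))
    print('bend',b.round(1),'arms',np.degrees(A).round(1),'yaw',yaw.round(1),'len',[((q-b)@l[1]).max().round(1) for l in L])
    i=int(sys.argv[5]); g=b+26*L[i][1]; print('grip',g.round(1)); plan(g[0],g[1],29,np.degrees(A[i])+90)
E
python3 tube.py 490 430 -96 24 0
```

```text
2833 top z 23.0
bend [477.9 424.9] arms [-92.9  26.7] yaw -33.1 len [np.float64(90.1), np.float64(93.8)]
grip [476.6 399. ]
t 33.35 tcp [492.8 399.2 240.4] j1,j6 [0.49 0.6 ] gap 48.5 F [0.  0.2 0.5]
TURN [-2.9 -0.1  0. ] SHIFT [211.5 -15.9   2.2] rows>= 4.0
```

```bash
python3 -m inch '[[[-3,0,0,60,-16,2,-0.1],[-3,0,0,120,-16,2,-0.1],[-3,0,0,170,-16,2,-0.1],[-3,0,0,200,-16,2,-0.1],[-3,0,0,211,-16,2,-0.1],[-3,0,0,211,-16,2,-0.1],[-3,0,0,211,-16,2,1],[-3,0,0,211,-16,2,1],[-3,0,0,211,-16,2,1],[-3,0,0,211,-16,2,1],[-3,0,0,211,-16,2,1],[-3,0,0,170,-16,2,1],[-3,0,0,120,-16,2,1],[-3,0,0,60,-16,2,1],[-3,0,0,30,-16,2,1],[-3,0,0,30,-16,2,1]]]' 40
python3 - <<'E'
from h import *
f=grab('wrist'); cv2.imwrite('pics/w9.png',f['frame']); plan(551.7,262.8,180,33.4+90); plan(551.7,262.8,180,33.4+90,flip=True)
E
```

```text
time: 35.35
tcp_pos: [477.0, 399.2, 212.3]
tcp_rot: [0.514, 0.487, -0.511, 0.487]
wrist_force: [0.3, -0.8, -1.5]
finger_gap: 0.234
t 35.4 tcp [476.5 398.8 210. ] j1,j6 [0.51 0.56] gap 20.8 F [-0.1 -0.1 -1.3]
TURN [53.7 -0.1  0. ] SHIFT [ 29.8  81.9 132.1] rows>= 6.0
t 35.4 tcp [476.5 398.8 210. ] j1,j6 [0.51 0.56] gap 20.8 F [-0.1 -0.1 -1.3]
TURN [-1.263e+02 -1.000e-01 -1.000e-01] SHIFT [ 29.8  81.9 132.1] rows>= 12.0
```

```bash
python3 -m inch '[[[-10,0,0,30,8,13,1],[-20,0,0,30,16,26,1],[-30,0,0,30,24,40,1],[-40,0,0,30,32,52,1],[-50,0,0,30,40,65,1],[-60,0,0,30,48,78,1],[-70,0,0,30,56,92,1],[-80,0,0,30,64,105,1],[-90,0,0,30,72,118,1],[-100,0,0,30,82,132,1],[-110,0,0,30,82,132,1],[-120,0,0,30,82,132,1],[-126.3,0,0,30,82,132,1],[-126.3,0,0,30,82,132,1],[-126.3,0,0,30,82,132,1],[-126.3,0,0,30,82,132,1]]]' 40
python3 - <<'E'
from h import *
f=grab('wrist'); cv2.imwrite('pics/w10.png',f['frame']); plan(551.7,262.8,74,123.4)
E
```

```text
time: 37.4
tcp_pos: [551.6, 262.9, 179.4]
tcp_rot: [-0.203, 0.678, 0.204, 0.677]
wrist_force: [0.3, -0.5, -0.5]
finger_gap: 0.233
t 37.45 tcp [551.7 262.9 179.5] j1,j6 [ 0.25 -1.9 ] gap 20.9 F [ 0.   0.7 -1. ]
TURN [-0.   0.  -0.1] SHIFT [ 1.055e+02 -3.000e-01 -1.000e-01] rows>= 2.0
```

View pics/w10.png

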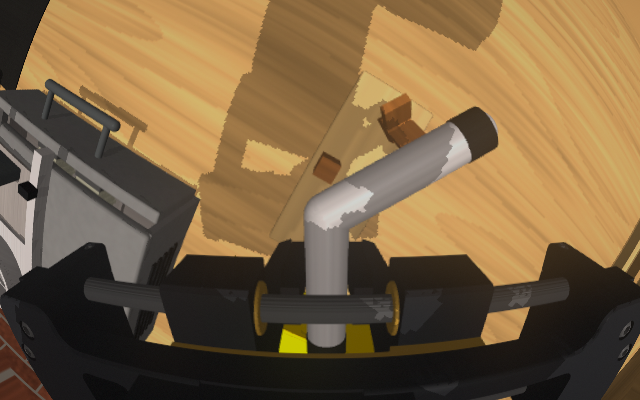

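The tube is held with its bend at (322,210) and its far end at (475,135). The prop is at (327,166) and one notch at (400,125). I fit the held tube and measure prop and notch from here.

```bash
cat > held2.py <<'E'
from tube import *
f=load('wrist')
P=fit(f,130,200,(380,680,160,420)); q=P[:,:2]; print(len(P))
e=q[:,0].argmin(); 
for d,n in((33.4,'arm0'),(153.4,'arm1')):
    D=np.array([np.cos(np.radians(d)),np.sin(np.radians(d))]); b=np.array([530,248.5]); s=(q-b)@D; t=(q-b)@np.array([-D[1],D[0]]); 
    m=(s>15)&(s<90)&(abs(t)<16); vx,vy,x0,y0=cv2.fitLine(q[m].astype(np.float32),cv2.DIST_HUBER,0,.01,.01).ravel(); a=np.degrees(np.arctan2(vy,vx))%180
    zz=P[m,2]; ss=s[m]; tops=[np.percentile(zz[(ss>k)&(ss<k+15)],95).round(1) if ((ss>k)&(ss<k+15)).sum()>8 else None for k in (15,30,45,60,75)]
    print(n,m.sum(),'angle',a.round(2),'offset t at s=0,75',np.interp(0,[0],[0]), [((np.array([x0,y0])-b)@np.array([-D[1],D[0]])+ (k-(np.array([x0,y0])-b)@D)*np.tan(np.radians(a-d))).round(1) for k in (0,75)],'s max',s[m].max().round(1),'topz',tops)
R_=fit(f,38,75,(440,640,220,330)); 
for nm,bx in(('prop',(515,545,235,262)),('notchA',(435,495,255,310)),('notchB',(565,625,255,315))):
    m=(R_[:,0]>bx[0])&(R_[:,0]<bx[1])&(R_[:,1]>bx[2])&(R_[:,1]<bx[3]); k=R_[m]
    if len(k)>10: print(nm,len(k),k.mean(0).round(1),k.min(0).round(0),k.max(0).round(0))
# rest from the first top/scene frames
E
python3 held2.py
```

```text
12135
arm0 957 angle 123.32 offset t at s=0,75 0.0 [np.float64(-12579.0), np.float64(42240.7)] s max 23.9 topz [np.float64(175.3), None, None, None, None]
arm1 7295 angle 153.25 offset t at s=0,75 0.0 [np.float64(2.7), np.float64(2.5)] s max 89.9 topz [np.float64(171.7), np.float64(171.6), np.float64(171.6), np.float64(171.7), np.float64(172.1)]
prop 481 [529.1 248.   45. ] [520. 238.  38.] [539. 258.  47.]
notchA 1224 [460.7 274.6  52.1] [441. 255.  38.] [480. 297.  64.]
```

```bash
python3 -m inch '[[[0,0,0,40,0,0,1],[0,0,0,75,0,0,1],[0,0,0,90,0,0,1],[0,0,0,96,0,0,1],[0,0,0,99,0,0,1],[0,0,0,101,0,0,1],[0,0,0,103,0,0,1],[0,0,0,103,0,0,1]]]' 40
```

```text
time: 38.45
tcp_pos: [551.9, 262.9, 77.4]
tcp_rot: [-0.203, 0.677, 0.203, 0.678]
wrist_force: [-2.2, -2.3, 3.9]
finger_gap: 0.239
```

```bash
python3 -m inch '[[[0,0,0,1.5,0,0,1],[0,0,0,2,0,0,1],[0,0,0,2,0,0,1]]]' 10
python3 -m inch '[[[0,0,0,0,0,0,0.35],[0,0,0,0,0,0,0.2],[0,0,0,0,0,0,0.1],[0,0,0,0,0,0,0.1],[0,0,0,-20,0,0,0.1],[0,0,0,-60,0,0,0.1],[0,0,0,-110,0,0,0.1],[0,0,0,-160,0,0,0.1],[0,0,0,-160,0,0,0.1],[0,0,0,-160,0,0,0.1]]]' 10
python3 - <<'E'
from h import *
f=grab('wrist'); cv2.imwrite('pics/w11.png',f['frame'])
E
```

```text
time: 38.83
tcp_pos: [552.2, 262.6, 75.7]
tcp_rot: [-0.203, 0.677, 0.203, 0.678]
wrist_force: [-0.1, -4.2, 4.9]
finger_gap: 0.243
time: 40.08
tcp_pos: [551.6, 262.4, 234.7]
tcp_rot: [-0.203, 0.677, 0.203, 0.677]
wrist_force: [-0.1, -0.1, -0.7]
finger_gap: 0.448
```

View pics/w11.png

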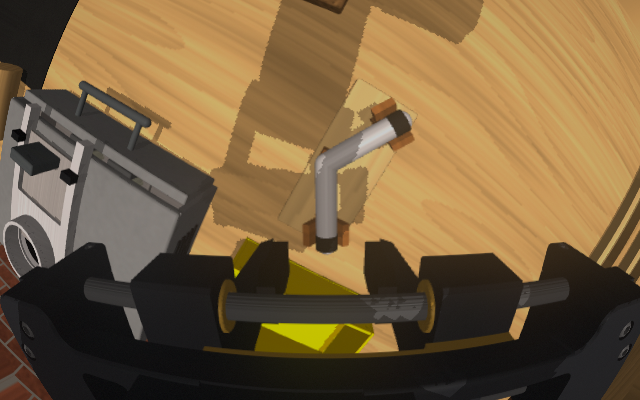

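Both arms lie in the notches, at (390,125) and (326,230), with the bend at (326,160) on the prop. I back off and make the final numeric check from the fixed cameras.

```bash
python3 - <<'E'
from tube import *
f=load('wrist'); P=fit(f,50,80,(430,640,225,340)); q=P[:,:2]; b=np.array([529.5,248.3])
for d in(33.4,153.4):
    D=np.array([np.cos(np.radians(d)),np.sin(np.radians(d))]); N=np.array([-D[1],D[0]]); s=(q-b)@D; t=(q-b)@N
    for k in(0,20,40,50,80):
        m=(s>k)&(s<k+12)&(abs(t)<14)&(P[:,2]>58); print(d,k,m.sum(),'t',np.median(t[m]).round(1),'top',np.percentile(P[m,2],95).round(1))
    print('end s',s[(abs(t)<10)&(P[:,2]>56)].max().round(1))
plan(400,-150,350,93)
E
python3 -m inch '[[[0,0,0,-60,0,0,0.1],[0,0,0,-100,0,0,0.1],[0,0,0,-100,0,0,0.1]]]'; python3 -c "
from h import *; plan(330,-330,330,123)"
```

```text
33.4 0 294 t -1.1 top 67.7
33.4 20 267 t -1.1 top 68.0
33.4 40 262 t -1.1 top 68.6
33.4 50 247 t -1.1 top 68.7
33.4 80 208 t -0.1 top 69.7
end s 93.6
153.4 0 291 t 0.6 top 67.8
153.4 20 284 t 1.3 top 68.8
153.4 40 287 t 1.6 top 69.6
153.4 50 291 t 2.1 top 70.1
153.4 80 235 t 1.3 top 71.2
end s 91.7
t 40.12 tcp [551.5 262.4 234.1] j1,j6 [ 0.25 -1.9 ] gap 39.5 F [-0.4 -0.1 -0.2]
TURN [30.4 -0.1 -0. ] SHIFT [-115.7 -260.8 -353.6] rows>= 8.0
time: 40.5
tcp_pos: [552.1, 262.6, 335.7]
tcp_rot: [-0.203, 0.677, 0.203, 0.678]
wrist_force: [0.8, 0.5, -0.6]
finger_gap: 0.453
t 40.5 tcp [552.1 262.6 335.7] j1,j6 [ 0.25 -1.9 ] gap 39.9 F [ 0.8  0.5 -0.6]
TURN [0.4 0.1 0. ] SHIFT [   4.6 -372.5 -511.6] rows>= 11.0
```

```bash
python3 -m inch '[[[0,0,0,0,-34,-46,0.1],[0,0,0,0,-68,-93,0.1],[0,0,0,0,-102,-140,0.1],[0,0,0,0,-136,-186,0.1],[0,0,0,0,-170,-233,0.1],[0,0,0,0,-204,-280,0.1],[0,0,0,0,-238,-327,0.1],[0,0,0,0,-272,-373,0.1],[0,0,0,0,-306,-420,0.1],[0,0,0,0,-340,-467,0.1],[0,0,0,0,-372,-511,0.1],[0,0,0,0,-372,-511,0.1],[0,0,0,0,-372,-511,0.1]]]'
cat > final.py <<'E'
from h import *
for n in('top','scene'):
    f=grab(n); p=cloud(f); P=p.reshape(-1,3); hsv=cv2.cvtColor(f['frame'],cv2.COLOR_BGR2HSV).reshape(-1,3).astype(int)
    b=np.array([529.5,248.3]); q=P[:,:2]; grey=hsv[:,1]<70
    for d in(33.4,153.4):
        D=np.array([np.cos(np.radians(d)),np.sin(np.radians(d))]); s=(q-b)@D; t=(q-b)@np.array([-D[1],D[0]])
        for k in(0,15,30,45,65,80):
            m=(s>k)&(s<k+15)&(abs(t)<16)&(P[:,2]>52)&(P[:,2]<85)&grey
            if m.sum()>3: print(n,d,k,m.sum(),'t',np.median(t[m]).round(1),'top',np.percentile(P[m,2],85).round(1))
    e=toext(p); x,y,z=e[...,0],e[...,1],e[...,2]
    for nm,m in(('panel',(abs(y)<140)&(x<-100)&(x>-140)&(z>82)&(z<97)),('tab',(abs(y+27)<25)&(x<-70)&(x>-110)&(z>140)),('clip',(abs(abs(y+27)-51)<12)&(x<-75)&(x>-110)&(z>134)&(z<146))):
        if m.sum(): print(n,nm,m.sum(),np.median(e[m],0).round(1),np.percentile(e[m],[3,97],0).round(0).tolist())
    cv2.imwrite(f'pics/{n}F.png',f['frame'])
E
python3 final.py
python3 -c "
import cv2,numpy as np
a=cv2.resize(cv2.imread('pics/topF.png')[90:310,150:510],(720,440)); cv2.imwrite('pics/F.png',a)"
```

```text
time: 42.12
tcp_pos: [399.8, -258.5, 330.2]
tcp_rot: [-0.184, 0.695, 0.17, 0.674]
wrist_force: [0.1, 0.4, 0.8]
finger_gap: 0.451
top 33.4 0 45 t -1.5 top 68.7
top 33.4 15 40 t -1.9 top 67.7
top 33.4 30 36 t -1.1 top 66.9
top 33.4 45 41 t -2.1 top 67.8
top 33.4 65 40 t -1.9 top 69.2
top 33.4 80 13 t -2.0 top 71.2
top 153.4 0 43 t 0.9 top 68.3
top 153.4 15 40 t 1.7 top 68.7
top 153.4 30 41 t 1.8 top 70.1
top 153.4 45 41 t 0.9 top 70.0
top 153.4 65 36 t 1.6 top 71.3
top 153.4 80 23 t 1.9 top 72.5
top panel 420 [-116.1    2.    89.1] [[-122.0, -132.0, 83.0], [-109.0, 133.0, 93.0]]
top tab 100 [-90.7 -26.8 160.3] [[-95.0, -48.0, 144.0], [-84.0, -5.0, 165.0]]
top clip 31 [-90.8  16.2 137.9] [[-94.0, -81.0, 135.0], [-87.0, 30.0, 142.0]]
scene 33.4 0 32 t -7.2 top 70.4
scene 33.4 15 32 t -8.9 top 70.0
scene 33.4 30 30 t -7.4 top 69.8
scene 33.4 45 32 t -7.6 top 70.7
scene 33.4 65 19 t -5.4 top 71.1
scene 33.4 80 23 t -6.5 top 70.7
scene 153.4 0 17 t 3.4 top 70.9
scene 153.4 15 20 t 0.9 top 71.3
scene 153.4 30 19 t 2.5 top 72.5
scene 153.4 45 15 t 2.5 top 71.3
scene 153.4 65 16 t 4.4 top 71.6
scene tab 154 [-83.9 -29.2 157.5] [[-92.0, -48.0, 141.0], [-81.0, -8.0, 166.0]]
scene clip 48 [-89.2 -25.9 139.1] [[-94.0, -83.0, 135.0], [-85.0, 32.0, 142.0]]
```

View pics/F.png

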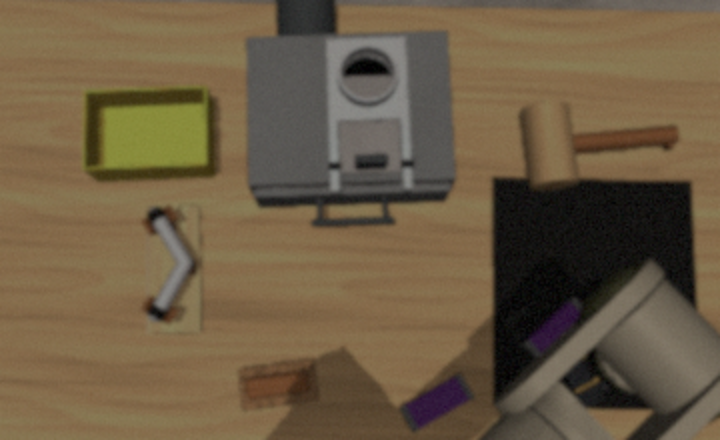

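The final picture shows the drawer shut, the tab level with the clips at (371,160), the tube in the rest, and the bystanders unmoved. Arm heights over the notches read about 2–4 mm above full seating, which is inside the 6 mm but thin, so I press each arm gently down into its V.

```bash
python3 -c "
from h import *; plan(462.4,281.9,180,153.4)"
```

```text
t 42.23 tcp [ 399.5 -258.5  330.4] j1,j6 [-0.81 -2.88] gap 39.5 F [ 0.  -0.5 -0.6]
TURN [-34.4  -2.1   0. ] SHIFT [134.5 443.8 321.9] rows>= 10.0
```

```bash
python3 -m inch '[[[0,0,0,0,40,29,1],[0,0,0,0,85,62,1],[0,0,0,0,130,95,1],[0,0,0,0,175,127,1],[0,0,0,0,220,160,1],[0,0,0,20,265,193,1],[0,0,0,40,310,225,1],[-10,-2,0,70,355,258,1],[-20,-2,0,100,400,290,1],[-30,-2,0,134,444,322,1],[-34.4,-2,0,134,444,322,1],[-34.4,-2,0,134,444,322,1],[-34.4,-2,0,134,444,322,1],[-34.4,-2,0,134,444,322,1]]]'
python3 -c "
from h import *; plan(462.4,281.9,97,153.4)"
```

```text
time: 43.98
tcp_pos: [462.5, 281.8, 181.1]
tcp_rot: [-0.372, 0.602, 0.371, 0.602]
wrist_force: [-0.4, -0.3, -0.0]
finger_gap: 0.001
t 43.98 tcp [462.5 281.8 181.1] j1,j6 [ 0.33 -2.35] gap 0.1 F [-0.4 -0.3 -0. ]
TURN [-0.1 -0.1  0.1] SHIFT [84.1  0.2  0.2] rows>= 2.0
```

```bash
python3 -m inch '[[[0,0,0,40,0,0,1],[0,0,0,70,0,0,1],[0,0,0,80,0,0,1],[0,0,0,83,0,0,1],[0,0,0,83,0,0,1]]]'
python3 -m inch '[[[0,0,0,1,0,0,1],[0,0,0,2,0,0,1],[0,0,0,2,0,0,1]]]'
```

```text
time: 44.6
tcp_pos: [463.0, 281.7, 99.0]
tcp_rot: [-0.372, 0.602, 0.37, 0.602]
wrist_force: [-0.2, 0.2, -0.6]
finger_gap: 0.002
time: 44.98
tcp_pos: [463.0, 281.8, 97.2]
tcp_rot: [-0.372, 0.601, 0.37, 0.602]
wrist_force: [0.2, 0.5, -0.5]
finger_gap: 0.008
```

```bash
python3 -m inch '[[[0,0,0,1,0,0,1],[0,0,0,2,0,0,1],[0,0,0,2,0,0,1]]]'
```

```text
time: 45.35
tcp_pos: [463.0, 281.7, 95.1]
tcp_rot: [-0.372, 0.602, 0.37, 0.602]
wrist_force: [0.0, 0.1, 0.5]
finger_gap: 0.009
```

```bash
python3 -m inch '[[[0,0,0,1,0,0,1],[0,0,0,1,0,0,1]]]'; python3 -m inch '[[[0,0,0,1,0,0,1],[0,0,0,1,0,0,1]]]';python3 -m inch '[[[0,0,0,1,0,0,1],[0,0,0,1,0,0,1]]]'
```

```text
time: 45.6
tcp_pos: [463.0, 281.7, 94.0]
tcp_rot: [-0.372, 0.602, 0.37, 0.602]
wrist_force: [0.2, -0.1, 0.5]
finger_gap: 0.005
time: 45.85
tcp_pos: [462.9, 281.5, 93.1]
tcp_rot: [-0.372, 0.602, 0.37, 0.602]
wrist_force: [-0.8, -2.4, 2.4]
finger_gap: 0.009
time: 46.1
tcp_pos: [462.8, 281.3, 92.3]
tcp_rot: [-0.372, 0.602, 0.37, 0.602]
wrist_force: [-2.0, -2.7, 6.0]
finger_gap: 0.003
```

Contact came only at tip height of about 68 mm (67 expected), so the arm is seated; the cameras read about 2–3 mm high. I withdraw and make the last check.

```bash
python3 -m inch '[[[0,0,0,-20,0,0,1],[0,0,0,-70,0,0,1],[0,0,0,-130,0,0,1],[0,0,0,-190,0,0,1],[0,0,0,-220,0,0,1],[0,0,0,-220,0,0,1]]]'
python3 - <<'E'
from h import *
s=arm.get_state(); print(s['time'],s['tcp_pos'].round(),s['wrist_force'].round(1))
from tube import fit
f=grab('wrist'); P=np.array([wp(f,u,v) for v in range(60,270,2) for u in range(100,540,2) if f['range_z'][v,u]>0]); q=P[:,:2]; b=np.array([529.5,248.3])
for d in(33.4,153.4):
    D=np.array([np.cos(np.radians(d)),np.sin(np.radians(d))]); t=(q-b)@np.array([-D[1],D[0]]); w=(q-b)@D
    for k in(0,30,68):
        m=(w>k)&(w<k+14)&(abs(t)<13)&(P[:,2]>55)&(P[:,2]<85)
        if m.sum()>5: print(d,k,m.sum(),np.median(t[m]).round(1),np.percentile(P[m,2],90).round(1))
E
python3 final.py | grep -v 'scene [13]'
```

```text
time: 46.85
tcp_pos: [462.9, 282.0, 314.2]
tcp_rot: [-0.372, 0.6, 0.37, 0.604]
wrist_force: [-0.1, -0.2, -0.5]
finger_gap: 0.007
46.85 [463. 282. 314.] [-0.1 -0.2 -0.5]
33.4 0 45 -1.5 67.4
33.4 30 45 -1.2 67.2
33.4 68 47 0.1 68.1
153.4 0 47 1.6 67.5
153.4 30 54 3.6 67.8
153.4 68 54 1.0 67.4
top 33.4 0 45 t -2.4 top 67.7
top 33.4 15 38 t -2.8 top 67.9
top 33.4 30 36 t -3.3 top 68.3
top 33.4 45 20 t -8.2 top 66.8
top 33.4 65 17 t -8.7 top 67.0
top 33.4 80 16 t -2.1 top 68.4
top 153.4 0 40 t 3.0 top 67.9
top 153.4 15 40 t 2.4 top 67.2
top 153.4 30 38 t 2.8 top 68.2
top 153.4 45 38 t 3.9 top 67.7
top 153.4 65 29 t 3.4 top 68.4
top 153.4 80 16 t 5.0 top 66.3
top panel 425 [-116.2    3.2   89.5] [[-122.0, -132.0, 84.0], [-110.0, 133.0, 94.0]]
top tab 100 [-90.7 -26.7 160.3] [[-95.0, -48.0, 144.0], [-83.0, -5.0, 165.0]]
top clip 34 [-90.5 -26.1 137.7] [[-95.0, -82.0, 134.0], [-87.0, 30.0, 144.0]]
scene tab 154 [-84. -29. 157.] [[-92.0, -48.0, 141.0], [-82.0, -8.0, 166.0]]
scene clip 49 [-88.6 -68.4 139.2] [[-94.0, -84.0, 135.0], [-86.0, 32.0, 142.0]]
```

```bash
python3 -c "
from h import *; print(arm.close_job())"
```

```text
the job is handed in; nothing more can be done
None
```

I finished the job and handed it in at about 47 s of the 210 s. The system gave no verdict.

**What I did:** I laid both white cartridges flat in the two middle bays and pushed the drawer home. I then pulled the gate open to the clips and set the tube in its rest. I left the two purple look-alikes alone.

**Last checks:**
- **Drawer:** the panel stands at its home position within about 1 mm, and the push stopped firmly at about 17 N.
- **Cartridges:** both looked flat in their own bays before the drawer closed. I could not see them after that.
- **Gate:** the tab is within about 1 mm of the clips, and I pulled it only after the drawer was shut. The two fixed views agree once the faces each one sees are allowed for.
- **Tube:** its top reads 67–68 mm along both arms, against 67 expected, and it sits within a few mm in plan. It had read 2–4 mm high after release, so I pressed one arm gently into its notch. The other arm I left alone.
- **Bystanders:** in the last picture the mallet, bin and sanding block looked unmoved; I did not measure them.

**What went wrong:**
- **First cartridge:** it caught an overhanging gate rail on the first try, with about 45 N at the wrist, and tilted in the grip. I levelled it on the bench and placed it again. I believe the cartridge took that force rather than the gripper's body, but I can't rule out a breach of the 40 N limit.
- **Last wrist joint:** it reached the edge of its range (-2.88) once while backing away, and the arm stopped short there.

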